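Staining jar onto the drying peg

ROBOT

A 6-joint arm with a two-finger parallel gripper is mounted at the origin on the work surface. World frame = base frame: x ahead of the robot, y to its left, z up, the work surface at z = 0. Lengths are in mm, angles in degrees, forces in N, time in s.
With the tool pointing down it reaches from about 250 to 775 mm from the base axis. Payload 4 kg.
Tool frame: the origin (TCP) lies midway between the tips of the shut fingers; the grasp point (between the pads) lies 19 mm behind it (grip_depth is the distance from the TCP to the grasp point, in mm); z points along the fingers, y is the line along which they close (so a half turn about z gives the same grasp; the last joint's range is limited). The gripper opens to 94 mm and grips with 3 to 60 N. Pads are 16 mm wide; open, the fingers measure 119 mm over their backs; the gripper's body (75 mm by 177 mm) begins 78 mm behind the grasp point.
Start: joints at [-69.162, 4.996, 78.535, -0, 96.463, -5.907], TCP at [247.518, -491.177, 205.506] pointing down, gripper open.
Joint ranges: [-177.83, 177.83], [-43.37, 116.18], [15.69, 146.23], [-61.86, 241.86], [9.47, 152.12], [-147.06, 147.06]. Speed limits (degrees/s): [159.86, 159.86, 180, 180, 180, 180].

INTERFACE

Orientations are given as [roll, pitch, yaw] about the fixed x, y, z axes, in that order (R = Rz(yaw) Ry(pitch) Rx(roll)).
In Python, from bench import * gives the robot as it stands. The module is installed in compiled form; this text tells all that it offers.
- The arm moves only by the tool apply_moves, never from a script. Its argument "plan" is a list of rows, each an object with "dp": the shift along the world's x, y, z as a fraction of full scale, a list of three; "twist": the turn about the world's z as a fraction of full scale; "jaw": the opening, from 0 (shut) to 1 (fully open). A call has 1 to 5 rows; each row is the pose to reach, as a shift and turn from the pose commanded when the call began, turning the shorter way round; what a row does not reach only later rows make up. Full scale, the value 1, is 0.2 m for a shift and pi rad for a turn. A row lasts 1/12 s, in which the tool goes at most 41.7 mm and 7.16 degrees, less where a joint would pass 70% of its speed; a pose out of reach is approached as far as the arm can. A call with a number of a shift or a turn outside -1 to 1 is refused whole. A call with a gripper value outside its range is refused whole. The fingers move at their own pace and stop on an object; the grip force is fixed at half the most. Time passes only in rows, so rows that repeat a pose let the fingers close. It gives the time, the measured TCP pose, the force, the opening and the grip force at its end, in the units of the state.
- state(): the state, without advancing time (a new reading comes with each control period).
- snapshot(name): name is "scene" or "top"; returns a dict with "image" (384x512x3 uint8, red, green, blue), "z_map" (384x512 float32, mm along the optical axis (not along the pixel's ray), 0 where there is no reading), "fx", "fy", "cx", "cy" (pixels), "rvec" (rotation vector, rad) and "tvec" (3), from world to camera coordinates, as OpenCV has them. Camera axes: x right, y down, z forward; pixel columns grow to the right and rows downward; lengths in mm; the calibration is good to about 2 mm. A picture is of the moment at which its call begins.
- finish_job(): hands the job in; it is judged then, once.
The state is a dict: "time": time; "qpos": joint angles; "joint_vel": joint speeds; "joint_efforts": joint torques, N m; "tcp_pos": TCP position; "tcp_rot": TCP orientation; "contact_force": force on the tool from outside, world axes, zero at the start; "ft_torque": the same for the moment, N m; "grip_width": opening from 0.0 (shut) to 1.0 (fully open); "grasp_force": force on a finger pad.
Only numpy, scipy, OpenCV 4.12 (cv2) and the standard library are available. Lean on these libraries where they do the work, as an engineer would, in place of code of your own. Each camera call takes 0.05 s, during which the arm holds its last target. There are 200 camera calls.

TASK

The rinsed square staining jar is lying on the dark drain mat. First push the drip tray fully home under the drying rack so that the drops will be caught, then turn the jar upside down and lower it over the rack's one free peg, without dropping it, until its whole rim stands on the slats, and let go. Leave the two vessels already drying, the jar's lid and the slide carrier where they are.

Things in the scene. Friction and masses are not known exactly. Their poses are not given: they have to be found in the camera images.
- rack: Bench-top drying rack, fixed, 170 mm deep (x), 310 mm wide (y): grey side plates and a deck of steel slats (8 mm wide, 12 mm gaps, along y), top 66 mm above the bench. Origin: centre of its underside, on the bench. x axis from its open front (local x -85 mm) to its back. Pegs stand in a row at local x +15 mm, y -100, 0, +100 mm; one is free, two carry upside-down vessels; which is which changes.
- tray (a joint): Steel drip tray that slides under the deck along the rack's x axis. Value: how far it is pulled out of the front, in m; 0 = fully home (a hard stop, front plate level with the front of the side plates), at most 0.08. About 2.5 N of sliding friction; it stays where it is left.
- tray_front (a point): Centre of the outer face of the drip tray's front plate, 25 mm above the bench. The plate is upright, 284 mm wide, and reaches from 4 to 46 mm above the bench; push it along the rack's +x.
- peg_free: The free peg, upright white plastic: 75 mm tall, 22 mm wide collar in its lowest 3 mm, then 15 mm thick, tapering to 11 mm near the rounded tip. Origin: centre of its foot, on the deck's top; z up.
- jar: Staining jar, white plastic, about 140 g, 112 mm long, square: foot plate 52 mm wide, 6 mm thick; body 40 mm wide; mouth part 52 mm wide. Lies on a side, mouth roughly away from the robot. Origin: on its long axis, 56 mm from either end. x axis from foot to mouth; y, z square to the sides. The 40 mm flat sides, free to grip, run from local x -50 mm (foot) to +24 mm (mouth part).
- jar_mouth (a point): Centre of the jar's rim plane (jar local x +56 mm), axes as the jar's. Walls are 3 mm: the opening is 46 mm square for the first 28 mm, then 34 mm square; inside depth in all 106 mm, so that the rim meets the deck before the inner bottom meets the peg.
- mat: Dark ribbed drain mat, fixed, 320 mm (x) by 200 mm (y), 3 mm thick. Origin: centre of its underside.
- beaker: Bystander: clear beaker, 85 mm tall, 56 mm wide, upside down on one of the pegs. Origin: centre of its rim, on the deck.
- pot: Bystander: white specimen pot, 88 mm tall, 53 mm wide, upside down on one of the pegs. Origin: centre of its rim, on the deck.
- lid: Bystander: the jar's square lid, 54 mm wide, 15 mm tall with its knob, on the far part of the mat. Origin: centre of its underside.
- carrier: Bystander: steel slide carrier, 85 by 70 mm, 57 mm tall with its wire handle, on the far part of the mat. Origin: centre of its underside.
Mind the look-alikes: they are no part of the job. What is shaped like the jar but blue is not meant.

How it is judged:
By the outcome, as a careful person would: the job done as asked, in the order asked, and still so for the second after the job is handed in, with the robot touching nothing.
It also fails if it takes over 61 s, if anything falls off the work surface, if the arm or the gripper's body presses on something with over 40 N, if the wrist force passes 120 N, or if a joint passes its speed limit or range.

## Working session

There is one attempt and no reset: what is moved stays moved. The work goes in short steps, Python scripts to look and compute and a tool call to move; the robot and the scene stay as the last step left them, time stands still between calls to the robot, and variables do not carry over. Pictures are saved under pics/ and viewed, at most 10 in all, crops included, and the job is handed in when it is done.

Besides the shell and the picture viewer there is one more tool, called after "Call:" in YAML: its name, and indented under it one key for each argument. apply_moves: Moves the arm, as the interface text tells. Shift numbers are shares of 0.2 m and turn numbers shares of pi rad, none past 1 either way. Its arguments: {"type":"object","properties":{"plan":{"type":"array","items":{"type":"object","properties":{"dp":{"type":"array","items":{"type":"number"}},"twist":{"type":"number"},"jaw":{"type":"number"}}}}},"required":["plan"]}

```bash
mkdir -p pics
cat > h.py <<'E'
from bench import *
import numpy as np, cv2
def cam(s):
    R,_=cv2.Rodrigues(np.array(s["rvec"],float)); return R,np.array(s["tvec"],float).ravel()
def cloud(s):
    R,t=cam(s); z=s["z_map"].astype(float); v,u=np.indices(z.shape)
    P=np.stack([(u-s["cx"])/s["fx"]*z,(v-s["cy"])/s["fy"]*z,z],-1)
    W=(P-t)@R; W[z<=0]=np.nan; return W
def proj(s,p):
    R,t=cam(s); c=R@np.array(p,float)+t; return c[0]/c[2]*s["fx"]+s["cx"],c[1]/c[2]*s["fy"]+s["cy"]
E
python3 - <<'E'
from h import *
a=snapshot("scene");b=snapshot("top")
for n,s in(("scene",a),("top",b)):
    np.save(n+".npy",s,allow_pickle=True)
    R,t=cam(s); print(n,s["fx"],s["cx"],s["cy"],(-R.T@t).round(),R[2].round(2))
    cv2.imwrite(f"pics/{n}0.png",cv2.resize(s["image"][:,:,::-1],(800,600),interpolation=cv2.INTER_CUBIC))
print(state())
E
```

```text
scene 495.95142699371263 250.17470814868327 190.61295081541394 [1179.  598.  654.] [-0.61 -0.58 -0.55]
top 408.1789209712587 262.0028077779367 197.0757163455783 [ 447.  -30. 1066.] [ 0.05 -0.03 -1.  ]
{'time': 0.1, 'qpos': array([-6.91621205e+01,  5.03242776e+00,  7.86137780e+01, -1.41721871e-03,
        9.64633783e+01, -5.90681236e+00]), 'joint_vel': array([ 0.09516489, -0.09435271, -0.17654165, -0.08458312,  0.07653889,
        0.05308036]), 'joint_efforts': array([ 2.41524780e-03, -3.41251194e+01, -3.03302050e+01,  7.20041315e-02,
        3.04632378e-02, -9.53241420e-05]), 'tcp_pos': array([ 247.32533434, -490.70663077,  204.46499821]), 'tcp_rot': array([-1.79890853e+02, -9.87634332e-03,  2.67445242e+01]), 'contact_force': array([-0.60984345, -0.60660164, -0.79747119]), 'ft_torque': array([-0.01792805,  0.0010178 ,  0.02920053]), 'grasp_force': 0.0, 'grip_width': 0.9982630779510103}
```

View pics/scene0.png

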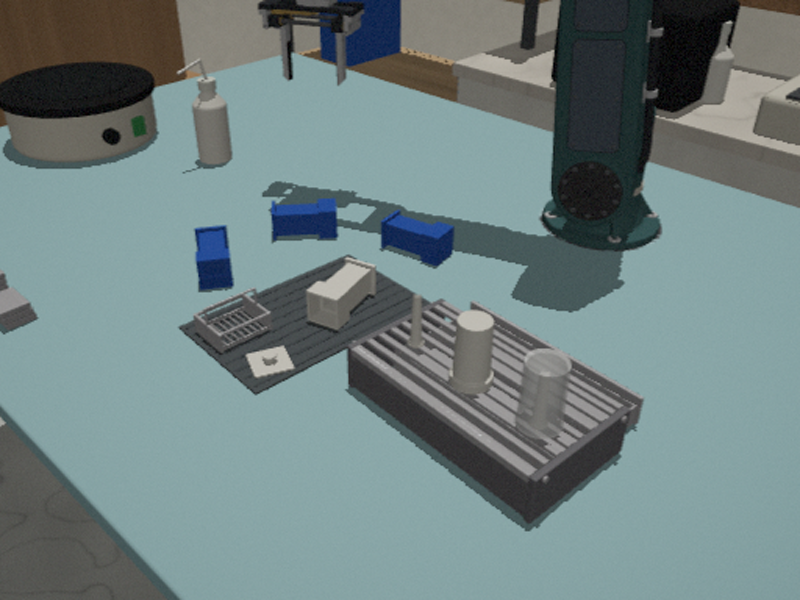

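View pics/top0.png

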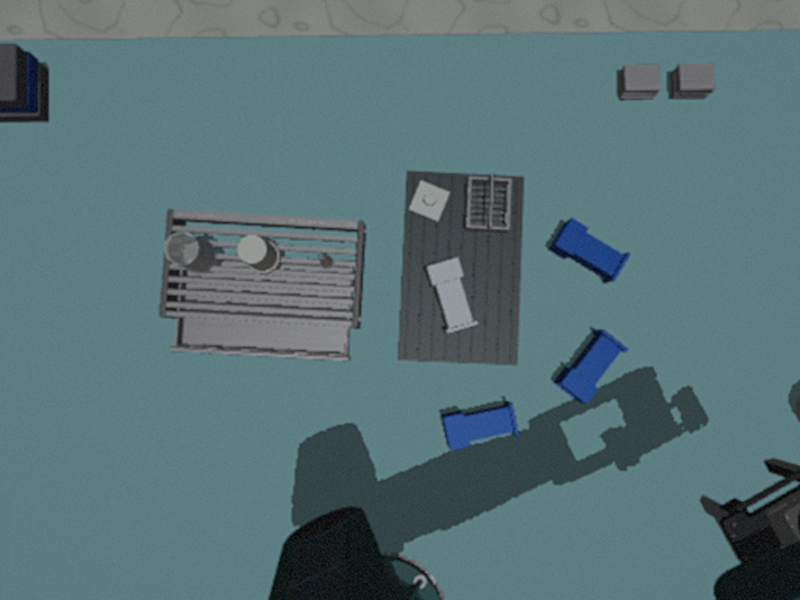

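Top view (800×600): rack centre near (262,268), tray front (260,354) pulled out, pot (258,252), beaker (182,248), free peg (326,260). The white jar lies at (452,295), mouth at (444,270) and foot at (460,328), with the lid at (429,199) and carrier at (488,202). Candidates for the jar: white (452,295), blue (590,250), blue (592,365), blue (480,425). Only the white one on the mat fits.

Run:
```python
from h import *
a=np.load("scene.npy",allow_pickle=True).item(); b=np.load("top.npy",allow_pickle=True).item()
k=512/800
def box(s,u0,u1,v0,v1):
    W=cloud(s); u0,u1,v0,v1=[int(x*k) for x in(u0,u1,v0,v1)]
    return W[v0:v1,u0:u1].reshape(-1,3), s["image"][v0:v1,u0:u1].reshape(-1,3)
# jar: bright pixels on mat
res={}
for n,s,bx in(("scene",a,(300,385,252,335)),("top",b,(420,482,250,338))):
    P,C=box(s,*bx); m=(C.min(1)>120)&(P[:,2]>10)&np.isfinite(P[:,2]); P=P[m]
    hi=P[P[:,2]>np.percentile(P[:,2],90)-14]
    r=cv2.minAreaRect(P[:,:2].astype(np.float32))
    print(n,m.sum(),"ctr",P.mean(0).round(1),"z pct",np.percentile(P[:,2],[5,25,50,75,95]).round(1),"rect",r)
    res[n]=P
# rack
P,C=box(b,155,370,200,365); ok=np.isfinite(P[:,2])
for lo,hi in((35,55),(58,64),(64,69),(69,75),(75,85),(85,200)):
    Q=P[ok&(P[:,2]>lo)&(P[:,2]<hi)]
    if len(Q)>5: print(lo,hi,len(Q),cv2.minAreaRect(Q[:,:2].astype(np.float32)),Q[:,:2].min(0).round(),Q[:,:2].max(0).round())
# peg in both
for n,s,bx in(("top",b,(312,342,248,272)),("scene",a,(408,428,288,350))):
    P,C=box(s,*bx); Q=P[np.isfinite(P[:,2])&(P[:,2]>85)]; print("peg",n,len(Q),Q.mean(0).round(1) if len(Q) else"",Q.max(0).round(1) if len(Q) else"")
# crops
A=a["image"][155:215,190:250,::-1]; B=b["image"][155:220,255:320,::-1]
cv2.imwrite("pics/crop.png",np.hstack([cv2.resize(x,(400,400),interpolation=cv2.INTER_CUBIC) for x in(A,B)]))
```

```text
scene 484 ctr [ 526.2 -125.6   51.6] z pct [47.  48.6 50.8 54.6 56.1] rect ((555.484130859375, -90.36090087890625), (223.0115203857422, 100.0964126586914), 47.88682174682617)
top 767 ctr [ 524.5 -125.8   50.4] z pct [45.3 47.7 49.8 53.4 56.1] rect ((522.0553588867188, -126.86901092529297), (110.53522491455078, 51.535892486572266), 15.090246200561523)
35 55 434 ((536.31494140625, 169.19259643554688), (301.94219970703125, 210.21896362304688), 84.81680297851562) [424.  11.] [655. 324.]
58 64 949 ((571.0152587890625, 170.37852478027344), (315.4215087890625, 169.864013671875), 85.7600326538086) [475.   8.] [667. 332.]
64 69 2997 ((570.88134765625, 169.97744750976562), (313.5958557128906, 168.33558654785156), 85.34403228759766) [475.   8.] [666. 332.]
69 75 160 ((570.7332763671875, 170.51858520507812), (303.7774658203125, 164.86431884765625), 85.13751983642578) [480.  22.] [659. 325.]
75 85 110 ((587.0173950195312, 165.50643920898438), (206.93080139160156, 49.30186462402344), 88.37073516845703) [562.  62.] [613. 270.]
85 200 1033 ((582.843505859375, 177.80014038085938), (229.72097778320312, 49.43714141845703), 85.26927947998047) [564.  63.] [615. 293.]
peg top 37 [574.7  68.1 120.9] [582.2  74.7 140.8]
peg scene 149 [582.2  73.2 112.8] [587.8  77.9 139.8]
```

View pics/crop.png

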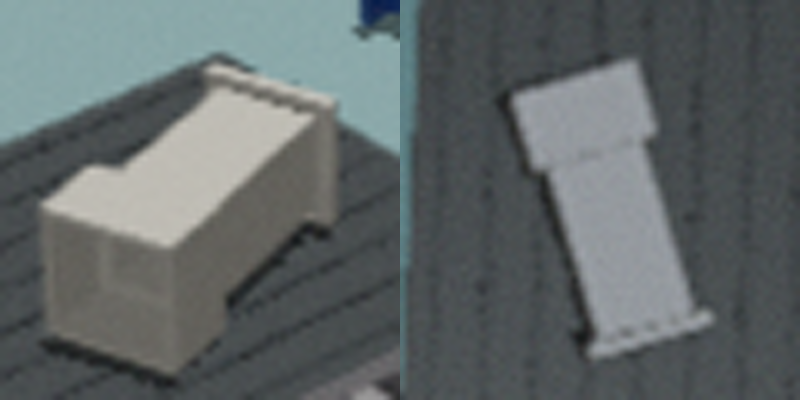

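The crop confirms it: a white square jar with its open mouth towards far-left and its foot plate near the robot. Next I measure the rack yaw, front edge and tray.

Run:
```python
from h import *
b=np.load("top.npy",allow_pickle=True).item(); W=cloud(b).reshape(-1,3)
W=W[np.isfinite(W[:,2])]; W=W[(W[:,0]>400)&(W[:,0]<690)&(W[:,1]>0)&(W[:,1]<345)]
def front(lo,hi,y0,y1,f=np.min,sel=None):
    Q=W[(W[:,2]>lo)&(W[:,2]<hi)]; xs=[];ys=[]
    for y in np.arange(y0,y1,4):
        q=Q[abs(Q[:,1]-y)<2.5]
        if len(q): xs.append(f(q[:,0])); ys.append(y)
    p=np.polyfit(ys,xs,1); r=np.array(xs)-np.polyval(p,ys); k=abs(r)<5; p=np.polyfit(np.array(ys)[k],np.array(xs)[k],1)
    return p,np.degrees(np.arctan(p[0])),k.sum()
for n,a in(("traytop",(38,54,50,300)),("slatfront",(60,72,40,310)),("back",(60,72,40,310,np.max))):
    p,ang,k=front(*a); print(n,"slope deg",ang.round(2),"x at y=70,170:",np.polyval(p,[70,170]).round(1),k)
t=np.radians(-4.7); L=np.c_[(W[:,0]-571)*np.cos(t)+(W[:,1]-170)*np.sin(t),-(W[:,0]-571)*np.sin(t)+(W[:,1]-170)*np.cos(t),W[:,2]]
for x in range(-148,95,4):
    q=L[(abs(L[:,0]-x)<2)&(abs(L[:,1]+60)<25)]
    s=L[(abs(L[:,0]-x)<2)&(abs(L[:,1]+153)<3)]
    print(x,np.median(q[:,2]).round(0) if len(q) else"-",np.median(s[:,2]).round(0) if len(s) else "-",end=" | ")
h=L[(L[:,2]>55)]; print("\ny ext",np.percentile(h[:,1],[.3,99.7]))
```

```text
traytop slope deg 4.65 x at y=70,170: [425.  433.2] 63
slatfront slope deg 4.68 x at y=70,170: [479.4 487.6] 68
back slope deg 4.72 x at y=70,170: [646.  654.2] 68
-148 -0.0 -2.0 | -144 -0.0 0.0 | -140 0.0 -1.0 | -136 45.0 -2.0 | -132 35.0 -1.0 | -128 7.0 -1.0 | -124 6.0 -1.0 | -120 7.0 -0.0 | -116 6.0 2.0 | -112 7.0 -3.0 | -108 6.0 1.0 | -104 6.0 -0.0 | -100 6.0 0.0 | -96 7.0 -1.0 | -92 6.0 -0.0 | -88 7.0 -2.0 | -84 8.0 46.0 | -80 65.0 62.0 | -76 65.0 50.0 | -72 7.0 64.0 | -68 64.0 62.0 | -64 66.0 53.0 | -60 7.0 57.0 | -56 6.0 57.0 | -52 7.0 39.0 | -48 64.0 64.0 | -44 66.0 46.0 | -40 35.0 46.0 | -36 6.0 48.0 | -32 6.0 42.0 | -28 63.0 64.0 | -24 65.0 51.0 | -20 63.0 53.0 | -16 7.0 60.0 | -12 7.0 66.0 | -8 63.0 62.0 | -4 65.0 44.0 | 0 64.0 29.0 | 4 6.0 49.0 | 8 7.0 64.0 | 12 62.0 43.0 | 16 64.0 57.0 | 20 62.0 52.0 | 24 2.0 59.0 | 28 0.0 64.0 | 32 63.0 41.0 | 36 64.0 64.0 | 40 -4.0 46.0 | 44 - 32.0 | 48 1.0 50.0 | 52 62.0 42.0 | 56 61.0 47.0 | 60 -1.0 52.0 | 64 - 58.0 | 68 1.0 63.0 | 72 63.0 63.0 | 76 22.0 65.0 | 80 65.0 62.0 | 84 66.0 32.0 | 88 - 0.0 | 92 - -3.0 | 
y ext [-154.1355106   154.86725754]
```

Call:
apply_moves:
  plan:
    - {"dp":[0.2,0.85,0],"twist":-0.087,"jaw":0}
    - {"dp":[0.2,0.85,0],"twist":-0.087,"jaw":0}
    - {"dp":[0.2,0.85,0],"twist":-0.087,"jaw":0}
    - {"dp":[0.2,0.85,0],"twist":-0.087,"jaw":0}
    - {"dp":[0.2,0.85,0],"twist":-0.087,"jaw":0}

```text
time: 0.52
tcp_pos: [288.2, -316.3, 205.4]
tcp_rot: [-179.9, -0.1, 11.3]
contact_force: [-0.6, -0.7, 0.0]
grip_width: 0.678
grasp_force: 0.0
```

Call:
apply_moves:
  plan:
    - {"dp":[0.2,0.85,0],"twist":-0.087,"jaw":0}
    - {"dp":[0.2,0.85,0],"twist":-0.087,"jaw":0}
    - {"dp":[0.2,0.85,0],"twist":-0.087,"jaw":0}
    - {"dp":[0.2,0.85,0],"twist":-0.087,"jaw":0}
    - {"dp":[0.2,0.85,0],"twist":-0.087,"jaw":0}

```text
time: 0.93
tcp_pos: [327.8, -147.8, 205.4]
tcp_rot: [-179.9, -0.0, -4.4]
contact_force: [-0.1, -0.5, -0.1]
grip_width: 0.329
grasp_force: 0.0
```

Call:
apply_moves:
  plan:
    - {"dp":[0.2,0.85,0],"jaw":0}
    - {"dp":[0.2,0.85,0],"jaw":0}
    - {"dp":[0.2,0.85,0],"jaw":0}
    - {"dp":[0.2,0.85,0],"jaw":0}
    - {"dp":[0.2,0.85,0],"jaw":0}

```text
schema error: expected keys dp, twist, jaw
```

Call:
apply_moves:
  plan:
    - {"dp":[0.12,0.83,-0.3],"jaw":0}
    - {"dp":[0.12,0.83,-0.3],"jaw":0}
    - {"dp":[0.12,0.83,-0.3],"jaw":0}
    - {"dp":[0.12,0.83,-0.3],"jaw":0}
    - {"dp":[0.12,0.83,-0.3],"jaw":0}

```text
schema error: expected keys dp, twist, jaw
```

Call:
apply_moves:
  plan:
    - {"dp":[0.18,0.85,0],"twist":0,"jaw":0}
    - {"dp":[0.18,0.85,0],"twist":0,"jaw":0}
    - {"dp":[0.18,0.85,0],"twist":0,"jaw":0}
    - {"dp":[0.18,0.85,0],"twist":0,"jaw":0}
    - {"dp":[0.18,0.85,0],"twist":0,"jaw":0}

```text
time: 1.35
tcp_pos: [363.8, 24.1, 205.3]
tcp_rot: [-179.8, -0.0, -4.1]
contact_force: [-0.3, -0.2, 1.1]
grip_width: 0.009
grasp_force: 0.0
```

Call:
apply_moves:
  plan:
    - {"dp":[0.18,0.83,-0.3],"twist":0,"jaw":0}
    - {"dp":[0.18,0.83,-0.3],"twist":0,"jaw":0}
    - {"dp":[0.18,0.83,-0.3],"twist":0,"jaw":0}
    - {"dp":[0.18,0.83,-0.3],"twist":0,"jaw":0}
    - {"dp":[0.18,0.83,-0.3],"twist":0,"jaw":0}

```text
time: 1.77
tcp_pos: [398.9, 187.8, 142.6]
tcp_rot: [180.0, 0.2, -4.4]
contact_force: [-0.8, -0.3, -0.2]
grip_width: 0.007
grasp_force: 0.0
```

Call:
apply_moves:
  plan:
    - {"dp":[0,0,-0.615],"twist":0,"jaw":0}
    - {"dp":[0,0,-0.615],"twist":0,"jaw":0}
    - {"dp":[0,0,-0.615],"twist":0,"jaw":0}
    - {"dp":[0,0,-0.615],"twist":0,"jaw":0}
    - {"dp":[0,0,-0.615],"twist":0,"jaw":0}

```text
time: 2.18
tcp_pos: [397.7, 183.5, 20.5]
tcp_rot: [179.8, 0.3, -4.6]
contact_force: [-0.1, 0.1, 0.4]
grip_width: 0.005
grasp_force: 0.0
```

Call:
apply_moves:
  plan:
    - {"dp":[0.1,-0.008,0],"twist":0,"jaw":0}
    - {"dp":[0.17,-0.014,0],"twist":0,"jaw":0}
    - {"dp":[0.24,-0.02,0],"twist":0,"jaw":0}
    - {"dp":[0.31,-0.026,0],"twist":0,"jaw":0}
    - {"dp":[0.35,-0.029,0],"twist":0,"jaw":0}

```text
time: 2.6
tcp_pos: [472.0, 179.0, 25.5]
tcp_rot: [-179.9, -0.2, -4.6]
contact_force: [-3.1, 0.7, 1.3]
grip_width: 0.002
grasp_force: 1.6
```

Call:
apply_moves:
  plan:
    - {"dp":[0.01,-0.001,0],"twist":0,"jaw":0}
    - {"dp":[0.02,-0.002,0],"twist":0,"jaw":0}
    - {"dp":[0.02,-0.002,0],"twist":0,"jaw":0}
    - {"dp":[0.025,-0.002,0],"twist":0,"jaw":0}
    - {"dp":[0.025,-0.002,0],"twist":0,"jaw":0}

```text
time: 3.02
tcp_pos: [475.0, 178.7, 23.1]
tcp_rot: [-180.0, -0.1, -4.6]
contact_force: [-0.5, -1.5, 0.6]
grip_width: 0.006
grasp_force: 0.0
```

Call:
apply_moves:
  plan:
    - {"dp":[0.01,-0.001,0],"twist":0,"jaw":0}
    - {"dp":[0.01,-0.001,0],"twist":0,"jaw":0}
    - {"dp":[0.015,-0.001,0],"twist":0,"jaw":0}
    - {"dp":[0.02,-0.002,0],"twist":0,"jaw":0}
    - {"dp":[0.02,-0.002,0],"twist":0,"jaw":0}

```text
time: 3.43
tcp_pos: [478.4, 178.4, 22.5]
tcp_rot: [-180.0, 0.0, -4.6]
contact_force: [-2.4, 0.5, 1.6]
grip_width: 0.008
grasp_force: 1.2
```

```bash
cat >> h.py <<'E'
def loc(W,c=(571,170),yaw=-4.7):
    t=np.radians(yaw); x=W[:,0]-c[0]; y=W[:,1]-c[1]
    return np.c_[x*np.cos(t)+y*np.sin(t),-x*np.sin(t)+y*np.cos(t),W[:,2]]
E
python3 - <<'E'
from h import *
b=snapshot("top"); L=loc(cloud(b).reshape(-1,3)); L=L[np.isfinite(L[:,2])]
q=L[(abs(L[:,0]+90)<45)&(abs(L[:,1])<135)&(L[:,2]>30)&(L[:,2]<54)&(abs(L[:,1])>45)]
for y in(-120,-90,-60,60,90,120):
    s=q[abs(q[:,1]-y)<14]; print(y,len(s),np.percentile(s[:,0],[0,25,50]).round(1) if len(s) else"")
s=state(); print(s["tcp_pos"],s["contact_force"])
E
```

```text
-120 11 [-85.9 -85.6 -85.2]
-90 12 [-86.  -85.  -84.6]
-60 0 
60 0 
90 0 
120 0 
[478.39967917 178.36073124  22.4634247 ] [-1.48211962  1.11749068  0.81622785]
```

Call:
apply_moves:
  plan:
    - {"dp":[0.005,0,0],"twist":0,"jaw":0}
    - {"dp":[0.01,-0.001,0],"twist":0,"jaw":0}
    - {"dp":[0.01,-0.001,0],"twist":0,"jaw":0}
    - {"dp":[0.015,-0.001,0],"twist":0,"jaw":0}
    - {"dp":[0.015,-0.001,0],"twist":0,"jaw":0}

```text
time: 3.9
tcp_pos: [478.3, 178.4, 22.5]
tcp_rot: [180.0, 0.4, -4.6]
contact_force: [-9.9, 1.0, 7.7]
grip_width: 0.004
grasp_force: 5.3
```

Call:
apply_moves:
  plan:
    - {"dp":[0.005,0,0],"twist":0,"jaw":0}
    - {"dp":[0.01,-0.001,0],"twist":0,"jaw":0}
    - {"dp":[0.01,-0.001,0],"twist":0,"jaw":0}
    - {"dp":[0.015,-0.001,0],"twist":0,"jaw":0}
    - {"dp":[0.015,-0.001,0],"twist":0,"jaw":0}

```text
time: 4.32
tcp_pos: [478.3, 178.4, 22.5]
tcp_rot: [179.9, 0.8, -4.5]
contact_force: [-18.3, 0.8, 15.0]
grip_width: 0.004
grasp_force: 9.2
```

Call:
apply_moves:
  plan:
    - {"dp":[-0.15,0.01,0],"twist":0,"jaw":0}
    - {"dp":[-0.2,0.01,0.15],"twist":0,"jaw":0.3}
    - {"dp":[-0.2,0.01,0.35],"twist":0,"jaw":0.8}
    - {"dp":[-0.2,0,0.55],"twist":0,"jaw":0.8}
    - {"dp":[-0.2,0,0.75],"twist":0,"jaw":0.8}

```text
time: 4.73
tcp_pos: [444.5, 177.3, 173.8]
tcp_rot: [180.0, -0.1, -4.6]
contact_force: [1.2, -0.2, 0.6]
grip_width: 0.248
grasp_force: 0.0
```

Call:
apply_moves:
  plan:
    - {"dp":[0.21,-0.75,0],"twist":0.055,"jaw":0.8}
    - {"dp":[0.21,-0.75,0],"twist":0.055,"jaw":0.8}
    - {"dp":[0.21,-0.75,0],"twist":0.055,"jaw":0.8}
    - {"dp":[0.21,-0.75,0],"twist":0.055,"jaw":0.8}
    - {"dp":[0.21,-0.75,0],"twist":0.055,"jaw":0.8}

```text
time: 5.15
tcp_pos: [488.5, 21.6, 172.5]
tcp_rot: [179.7, -0.1, 4.9]
contact_force: [0.0, 0.8, 0.4]
grip_width: 0.607
grasp_force: 0.0
```

Call:
apply_moves:
  plan:
    - {"dp":[0.225,-0.76,0],"twist":0.054,"jaw":0.8}
    - {"dp":[0.225,-0.76,0],"twist":0.054,"jaw":0.8}
    - {"dp":[0.225,-0.76,0],"twist":0.054,"jaw":0.8}
    - {"dp":[0.225,-0.76,0],"twist":0.054,"jaw":0.8}
    - {"dp":[0.225,-0.76,0],"twist":0.054,"jaw":0.8}

```text
time: 5.57
tcp_pos: [532.9, -130.3, 171.6]
tcp_rot: [179.8, 0.0, 14.7]
contact_force: [0.3, 0.4, 0.0]
grip_width: 0.798
grasp_force: 0.0
```

Call:
apply_moves:
  plan:
    - {"dp":[0,0,-0.2],"twist":0,"jaw":0.8}
    - {"dp":[0,0,-0.4],"twist":0,"jaw":0.8}
    - {"dp":[0,0,-0.45],"twist":0,"jaw":0.8}
    - {"dp":[0,0,-0.45],"twist":0,"jaw":0.8}
    - {"dp":[0,0,-0.45],"twist":0,"jaw":0.8}

```text
time: 5.98
tcp_pos: [531.8, -123.6, 83.0]
tcp_rot: [180.0, -0.0, 15.1]
contact_force: [0.3, -0.3, 0.7]
grip_width: 0.798
grasp_force: 0.0
```

Run:
```python
from h import *
a=snapshot("scene");b=snapshot("top")
for n,s in(("s",a),("t",b)):
    s0=state()
A=a["image"][110:230,150:310,::-1]; B=b["image"][100:250,60:380,::-1]
cv2.imwrite("pics/p3.png",np.vstack([cv2.resize(A,(400,300)),cv2.resize(B,(640,300))[:,120:520]]))
L=loc(cloud(b).reshape(-1,3)); L=L[np.isfinite(L[:,2])]
q=L[(abs(L[:,0]+95)<45)&(abs(L[:,1])<140)&(L[:,2]>30)&(L[:,2]<54)]
for y in(-120,-60,0,60,120):
    s=q[abs(q[:,1]-y)<14]; print(y,len(s),np.percentile(s[:,0],[0,25,50]).round(1) if len(s) else"")
print(s0["tcp_pos"],s0["tcp_rot"],s0["qpos"].round(1))
```

```text
-120 11 [-85.8 -85.5 -85.2]
-60 12 [-86.1 -86.  -85.6]
0 12 [-86.  -85.1 -84.8]
60 11 [-86.2 -85.8 -85.4]
120 12 [-86.3 -86.1 -85.2]
[ 533.46979629 -124.29669912   85.4723014 ] [179.8247384   -0.24830008  15.08821318] [-19.    7.6  89.5  -0.   82.6  55.9]
```

View pics/p3.png

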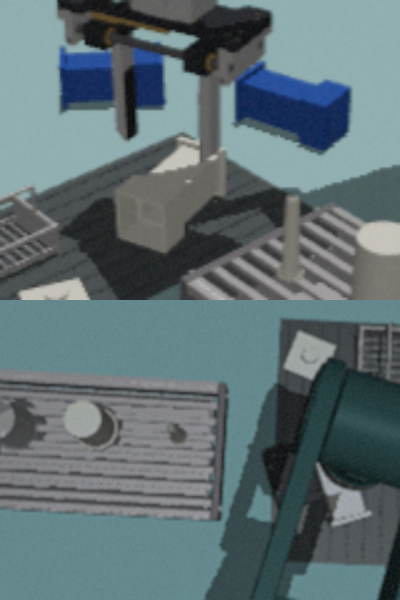

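The tray is home (front at local −85.5). The fingers straddle the white jar, about mid-body to the mouth side. Next I descend and grip.

Call:
apply_moves:
  plan:
    - {"dp":[0,0,-0.12],"twist":0,"jaw":0.8}
    - {"dp":[0,0,-0.24],"twist":0,"jaw":0.8}
    - {"dp":[0,0,-0.32],"twist":0,"jaw":0.8}
    - {"dp":[0,0,-0.36],"twist":0,"jaw":0.8}
    - {"dp":[0,0,-0.36],"twist":0,"jaw":0.8}

```text
time: 6.5
tcp_pos: [531.5, -124.0, 10.5]
tcp_rot: [-180.0, 0.0, 15.1]
contact_force: [-0.3, 0.1, -0.3]
grip_width: 0.797
grasp_force: 0.0
```

Call:
apply_moves:
  plan:
    - {"dp":[0,0,0],"twist":0,"jaw":0.3}
    - {"dp":[0,0,0],"twist":0,"jaw":0.3}
    - {"dp":[0,0,0],"twist":0,"jaw":0.3}
    - {"dp":[0,0,0],"twist":0,"jaw":0.3}
    - {"dp":[0,0,0],"twist":0,"jaw":0.3}

```text
time: 6.92
tcp_pos: [532.1, -124.4, 11.5]
tcp_rot: [179.9, -0.1, 15.0]
contact_force: [0.0, -0.9, 0.2]
grip_width: 0.482
grasp_force: 0.0
```

Call:
apply_moves:
  plan:
    - {"dp":[0,0,0],"twist":0,"jaw":0.3}
    - {"dp":[0,0,0],"twist":0,"jaw":0.3}
    - {"dp":[0,0,0],"twist":0,"jaw":0.3}
    - {"dp":[0,0,0],"twist":0,"jaw":0.3}
    - {"dp":[0,0,0],"twist":0,"jaw":0.3}

```text
time: 7.33
tcp_pos: [532.0, -124.5, 11.2]
tcp_rot: [179.9, -0.1, 15.0]
contact_force: [-1.1, -1.2, 3.3]
grip_width: 0.423
grasp_force: 30.0
```

Call:
apply_moves:
  plan:
    - {"dp":[0,0,0.1],"twist":0,"jaw":0.3}
    - {"dp":[0,0,0.2],"twist":0,"jaw":0.3}
    - {"dp":[0,0,0.35],"twist":0,"jaw":0.3}
    - {"dp":[0,0,0.5],"twist":0,"jaw":0.3}
    - {"dp":[0,0,0.6],"twist":0,"jaw":0.3}

```text
time: 7.75
tcp_pos: [531.8, -124.0, 132.3]
tcp_rot: [180.0, -0.1, 15.1]
contact_force: [1.2, -0.8, -0.3]
grip_width: 0.426
grasp_force: 30.0
```

Run:
```python
from h import *
a=snapshot("scene")
A=a["image"][70:230,140:330,::-1]
cv2.imwrite("pics/p4.png",cv2.resize(A,None,fx=3,fy=3))
s0=state(); print(s0["tcp_pos"],s0["grip_width"],s0["grasp_force"],s0["contact_force"],s0["ft_torque"])
```

```text
[ 534.06407043 -124.73367945  136.64898807] 0.4251032193219932 29.996831277385354 [ 1.13666094 -1.54270774  1.12549849] [-0.05669065 -0.1305179  -0.01920961]
```

View pics/p4.png

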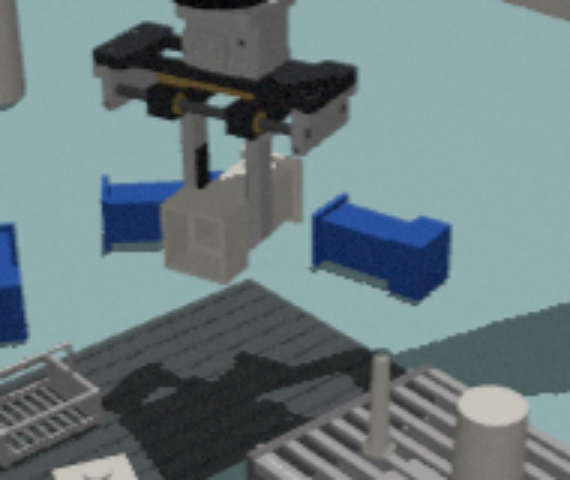

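Jar gripped level, mouth at (205,235) and foot at (285,185) in the crop. The moves can only twist about z, so I'll pivot the jar in the grip against the rack's front edge. First I take it there with its foot towards the rack.

Call:
apply_moves:
  plan:
    - {"dp":[-0.02,0.04,0],"twist":0.036,"jaw":0.3}
    - {"dp":[-0.04,0.08,0],"twist":0.072,"jaw":0.3}
    - {"dp":[-0.06,0.12,0],"twist":0.108,"jaw":0.3}
    - {"dp":[-0.08,0.16,0],"twist":0.144,"jaw":0.3}
    - {"dp":[-0.1,0.2,0],"twist":0.18,"jaw":0.3}

```text
time: 8.22
tcp_pos: [510.2, -83.4, 128.2]
tcp_rot: [-179.8, 0.1, 47.8]
contact_force: [1.5, -0.3, -0.5]
grip_width: 0.424
grasp_force: 30.0
```

Call:
apply_moves:
  plan:
    - {"dp":[-0.02,0.04,0],"twist":0.036,"jaw":0.3}
    - {"dp":[-0.04,0.08,0],"twist":0.072,"jaw":0.3}
    - {"dp":[-0.06,0.12,0],"twist":0.108,"jaw":0.3}
    - {"dp":[-0.08,0.16,0],"twist":0.144,"jaw":0.3}
    - {"dp":[-0.1,0.2,0],"twist":0.18,"jaw":0.3}

```text
time: 8.63
tcp_pos: [490.2, -43.4, 128.2]
tcp_rot: [-179.8, -0.0, 80.2]
contact_force: [0.8, 0.3, -1.2]
grip_width: 0.424
grasp_force: 30.0
```

Call:
apply_moves:
  plan:
    - {"dp":[-0.02,0.04,0],"twist":0.036,"jaw":0.3}
    - {"dp":[-0.04,0.08,0],"twist":0.072,"jaw":0.3}
    - {"dp":[-0.06,0.12,0],"twist":0.108,"jaw":0.3}
    - {"dp":[-0.08,0.16,0],"twist":0.144,"jaw":0.3}
    - {"dp":[-0.1,0.2,0],"twist":0.18,"jaw":0.3}

```text
time: 9.05
tcp_pos: [470.1, -3.4, 128.3]
tcp_rot: [-179.8, -0.1, 112.6]
contact_force: [0.4, 0.5, -1.9]
grip_width: 0.424
grasp_force: 30.0
```

Call:
apply_moves:
  plan:
    - {"dp":[-0.02,0.04,0],"twist":0.036,"jaw":0.3}
    - {"dp":[-0.04,0.08,0],"twist":0.072,"jaw":0.3}
    - {"dp":[-0.06,0.12,0],"twist":0.108,"jaw":0.3}
    - {"dp":[-0.08,0.16,0],"twist":0.144,"jaw":0.3}
    - {"dp":[-0.1,0.2,0],"twist":0.18,"jaw":0.3}

```text
time: 9.47
tcp_pos: [450.1, 36.4, 128.3]
tcp_rot: [-179.9, -0.2, 145.0]
contact_force: [-0.2, -0.8, -1.2]
grip_width: 0.425
grasp_force: 30.0
```

Call:
apply_moves:
  plan:
    - {"dp":[-0.02,0.045,0],"twist":0.036,"jaw":0.3}
    - {"dp":[-0.04,0.09,0],"twist":0.072,"jaw":0.3}
    - {"dp":[-0.06,0.135,0],"twist":0.108,"jaw":0.3}
    - {"dp":[-0.08,0.18,0],"twist":0.144,"jaw":0.3}
    - {"dp":[-0.09,0.226,0],"twist":0.17,"jaw":0.3}

```text
time: 9.88
tcp_pos: [431.9, 81.5, 128.4]
tcp_rot: [-180.0, -0.2, 175.5]
contact_force: [0.6, -0.4, -1.9]
grip_width: 0.421
grasp_force: 30.0
```

Call:
apply_moves:
  plan:
    - {"dp":[0,0,-0.1],"twist":0,"jaw":0.3}
    - {"dp":[0,0,-0.2],"twist":0,"jaw":0.3}
    - {"dp":[0,0,-0.25],"twist":0,"jaw":0.3}
    - {"dp":[0,0,-0.28],"twist":0,"jaw":0.3}
    - {"dp":[0,0,-0.3],"twist":0,"jaw":0.3}

```text
time: 10.3
tcp_pos: [430.9, 81.2, 68.9]
tcp_rot: [-180.0, -0.4, 175.3]
contact_force: [-7.2, 0.3, 3.1]
grip_width: 0.424
grasp_force: 30.0
```

Call:
apply_moves:
  plan:
    - {"dp":[0,0,-0.02],"twist":0,"jaw":0.3}
    - {"dp":[0,0,-0.04],"twist":0,"jaw":0.3}
    - {"dp":[0,0,-0.06],"twist":0,"jaw":0.3}
    - {"dp":[0,0,-0.08],"twist":0,"jaw":0.3}
    - {"dp":[0,0,-0.08],"twist":0,"jaw":0.3}

```text
time: 10.72
tcp_pos: [433.8, 81.0, 58.5]
tcp_rot: [180.0, 0.1, 175.2]
contact_force: [-11.3, -0.8, 17.9]
grip_width: 0.425
grasp_force: 30.0
```

```bash
cat >> h.py <<'E'
def jartilt(ly=-100,x0=-220,x1=-40,zmin=8,name=None,views=("scene","top")):
    for v in views:
        s=snapshot(v); W=cloud(s); I=s["image"].astype(int)
        L=loc(W.reshape(-1,3)); C=I.reshape(-1,3)
        m=np.isfinite(L[:,2])&(abs(L[:,1]-ly)<32)&(L[:,0]>x0)&(L[:,0]<x1)&(L[:,2]>zmin)&(L[:,2]<200)
        m&=(C.max(1)-C.min(1)<45)&(C.min(1)>60)
        L=L[m]
        print(v,len(L))
        for x in range(x0,x1,8):
            q=L[(L[:,0]>=x)&(L[:,0]<x+8)]
            if len(q)>3: print((x+4,len(q),q[:,2].min().round(),np.median(q[:,2]).round(),q[:,2].max().round()),end=" ")
        print()
        if name: cv2.imwrite(f"pics/{name}_{v}.png",s["image"][:,:,::-1])
E
python3 -c "
from h import *
jartilt(name='a')
s=state();print(s['contact_force'],s['ft_torque'],s['tcp_pos'])
a=cv2.imread('pics/a_scene.png')[100:300,180:400];cv2.imwrite('pics/p5.png',cv2.resize(a,None,fx=2.7,fy=2.7,interpolation=cv2.INTER_CUBIC))"
```

```text
scene 1578
(-184, 18, np.float64(57.0), np.float64(92.0), np.float64(100.0)) (-176, 52, np.float64(48.0), np.float64(80.0), np.float64(103.0)) (-168, 67, np.float64(50.0), np.float64(87.0), np.float64(103.0)) (-160, 68, np.float64(50.0), np.float64(91.0), np.float64(104.0)) (-152, 89, np.float64(50.0), np.float64(95.0), np.float64(200.0)) (-144, 31, np.float64(54.0), np.float64(98.0), np.float64(199.0)) (-136, 78, np.float64(69.0), np.float64(107.0), np.float64(159.0)) (-128, 75, np.float64(68.0), np.float64(101.0), np.float64(158.0)) (-120, 295, np.float64(60.0), np.float64(105.0), np.float64(156.0)) (-112, 108, np.float64(62.0), np.float64(102.0), np.float64(200.0)) (-104, 73, np.float64(64.0), np.float64(101.0), np.float64(200.0)) (-96, 68, np.float64(70.0), np.float64(102.0), np.float64(105.0)) (-88, 42, np.float64(79.0), np.float64(101.0), np.float64(106.0)) (-80, 42, np.float64(21.0), np.float64(107.0), np.float64(114.0)) (-72, 344, np.float64(8.0), np.float64(94.0), np.float64(114.0)) (-64, 44, np.float64(61.0), np.float64(65.0), np.float64(81.0)) (-56, 11, np.float64(62.0), np.float64(65.0), np.float64(67.0)) (-48, 30, np.float64(8.0), np.float64(65.0), np.float64(67.0)) (-40, 43, np.float64(9.0), np.float64(64.0), np.float64(68.0)) 
top 227
(-80, 28, np.float64(62.0), np.float64(111.0), np.float64(117.0)) (-72, 22, np.float64(8.0), np.float64(70.0), np.float64(112.0)) (-64, 62, np.float64(62.0), np.float64(65.0), np.float64(70.0)) (-56, 19, np.float64(8.0), np.float64(9.0), np.float64(11.0)) (-48, 73, np.float64(8.0), np.float64(65.0), np.float64(70.0)) (-40, 22, np.float64(61.0), np.float64(66.0), np.float64(69.0)) 
[-10.22736418  -0.33041189  17.72728942] [-0.11471829  1.33424077 -0.00972029] [433.8138133   80.98214744  58.4448168 ]
```

View pics/p5.png

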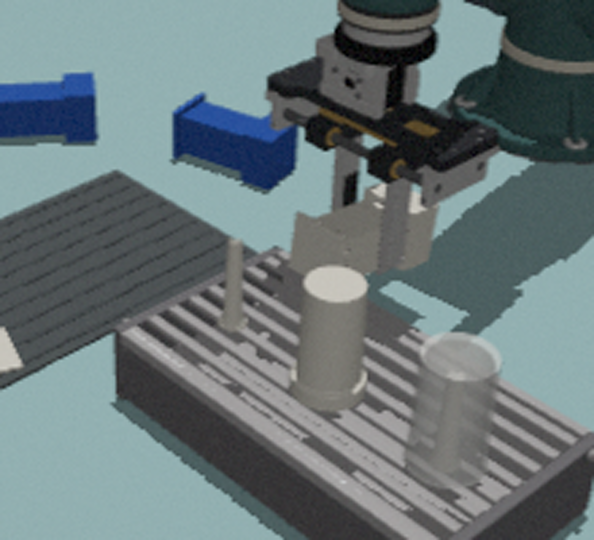

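The jar is tilted about 6°, foot up at (300,230), with its foot lip caught behind the front slat. It turns in the pads, but stiffly. I'll test whether a jaw target close to the jar's width lowers the grip force.

Call:
apply_moves:
  plan:
    - {"dp":[0,0,0],"twist":0,"jaw":0.41}
    - {"dp":[0,0,0],"twist":0,"jaw":0.41}
    - {"dp":[0,0,0],"twist":0,"jaw":0.41}

```text
time: 11.07
tcp_pos: [433.8, 81.0, 58.4]
tcp_rot: [180.0, 0.1, 175.2]
contact_force: [-11.4, -0.3, 18.2]
grip_width: 0.422
grasp_force: 30.0
```

Call:
apply_moves:
  plan:
    - {"dp":[0,0,0],"twist":0,"jaw":0.42}
    - {"dp":[0,0,0],"twist":0,"jaw":0.42}

```text
time: 11.23
tcp_pos: [433.9, 81.0, 58.2]
tcp_rot: [180.0, 0.1, 175.2]
contact_force: [-10.0, -0.4, 16.3]
grip_width: 0.429
grasp_force: 18.8
```

Call:
apply_moves:
  plan:
    - {"dp":[0,0,0],"twist":0,"jaw":0.423}
    - {"dp":[0,0,0],"twist":0,"jaw":0.423}
    - {"dp":[0,0,-0.02],"twist":0,"jaw":0.423}
    - {"dp":[0,0,-0.04],"twist":0,"jaw":0.423}
    - {"dp":[0,0,-0.05],"twist":0,"jaw":0.423}

```text
time: 11.65
tcp_pos: [437.1, 80.7, 48.5]
tcp_rot: [180.0, 0.5, 175.2]
contact_force: [-1.7, -1.7, 16.2]
grip_width: 0.43
grasp_force: 8.8
```

```bash
python3 -c "
from h import *
jartilt(views=('scene',))
s=state();print(s['contact_force'],s['grasp_force'],s['tcp_pos'])"
```

```text
scene 1633
(-184, 16, np.float64(53.0), np.float64(83.0), np.float64(95.0)) (-176, 47, np.float64(45.0), np.float64(70.0), np.float64(98.0)) (-168, 43, np.float64(46.0), np.float64(71.0), np.float64(99.0)) (-160, 66, np.float64(47.0), np.float64(82.0), np.float64(100.0)) (-152, 98, np.float64(48.0), np.float64(88.0), np.float64(197.0)) (-144, 46, np.float64(50.0), np.float64(189.0), np.float64(199.0)) (-136, 61, np.float64(57.0), np.float64(100.0), np.float64(149.0)) (-128, 75, np.float64(56.0), np.float64(98.0), np.float64(185.0)) (-120, 273, np.float64(50.0), np.float64(101.0), np.float64(197.0)) (-112, 118, np.float64(62.0), np.float64(102.0), np.float64(200.0)) (-104, 168, np.float64(64.0), np.float64(188.0), np.float64(200.0)) (-96, 65, np.float64(70.0), np.float64(102.0), np.float64(170.0)) (-88, 27, np.float64(81.0), np.float64(96.0), np.float64(105.0)) (-80, 94, np.float64(19.0), np.float64(106.0), np.float64(114.0)) (-72, 311, np.float64(8.0), np.float64(91.0), np.float64(114.0)) (-64, 44, np.float64(8.0), np.float64(65.0), np.float64(68.0)) (-56, 10, np.float64(62.0), np.float64(65.0), np.float64(68.0)) (-48, 27, np.float64(8.0), np.float64(65.0), np.float64(68.0)) (-40, 44, np.float64(60.0), np.float64(65.0), np.float64(67.0)) 
[-0.68373274 -0.88662057 11.34116835] 8.829358583316207 [437.05281338  80.71616826  48.2188995 ]
```

A jaw target just under the jar's width gives a soft grip. But the lip jams between the slats and the jar slides instead of turning, and the foot plate would hit the fingers anyway. New plan: lay the jar on open bench, grip the thin foot plate softly with the fingertips, lift it so the jar swings mouth-down about its rim, stand it, then regrip.

Call:
apply_moves:
  plan:
    - {"dp":[0,0,0.02],"twist":0,"jaw":0.3}
    - {"dp":[0,0,0.05],"twist":0,"jaw":0.3}
    - {"dp":[0,0,0.15],"twist":0,"jaw":0.3}
    - {"dp":[0,0,0.25],"twist":0,"jaw":0.3}
    - {"dp":[0,0,0.3],"twist":0,"jaw":0.3}

```text
time: 12.12
tcp_pos: [434.9, 81.0, 106.7]
tcp_rot: [180.0, 0.2, 175.2]
contact_force: [1.4, 0.0, -1.8]
grip_width: 0.42
grasp_force: 30.0
```

Call:
apply_moves:
  plan:
    - {"dp":[-0.08,0,0],"twist":0,"jaw":0.3}
    - {"dp":[-0.18,0.01,0],"twist":0,"jaw":0.3}
    - {"dp":[-0.27,0.02,-0.1],"twist":0,"jaw":0.3}
    - {"dp":[-0.3,0.02,-0.2],"twist":0,"jaw":0.3}
    - {"dp":[-0.3,0.02,-0.3],"twist":0,"jaw":0.3}

```text
time: 12.53
tcp_pos: [372.5, 85.2, 43.9]
tcp_rot: [180.0, 0.1, 175.3]
contact_force: [0.1, -0.1, -2.0]
grip_width: 0.423
grasp_force: 30.0
```

```bash
python3 -c "
from h import *
jartilt(x0=-260,x1=-90,views=('scene',),name='b')
s=state();print(s['contact_force'],s['grasp_force'],s['tcp_pos'])
a=cv2.imread('pics/b_scene.png')[60:260,220:440];cv2.imwrite('pics/p6.png',cv2.resize(a,None,fx=2.7,fy=2.7,interpolation=cv2.INTER_CUBIC))"
```

```text
scene 1659
(-248, 9, np.float64(57.0), np.float64(72.0), np.float64(95.0)) (-240, 41, np.float64(43.0), np.float64(71.0), np.float64(96.0)) (-232, 49, np.float64(41.0), np.float64(72.0), np.float64(98.0)) (-224, 59, np.float64(46.0), np.float64(87.0), np.float64(97.0)) (-216, 101, np.float64(43.0), np.float64(89.0), np.float64(197.0)) (-208, 43, np.float64(50.0), np.float64(188.0), np.float64(200.0)) (-200, 76, np.float64(53.0), np.float64(93.0), np.float64(143.0)) (-192, 92, np.float64(51.0), np.float64(93.0), np.float64(181.0)) (-184, 284, np.float64(46.0), np.float64(94.0), np.float64(137.0)) (-176, 147, np.float64(53.0), np.float64(122.0), np.float64(200.0)) (-168, 168, np.float64(54.0), np.float64(185.0), np.float64(199.0)) (-160, 69, np.float64(53.0), np.float64(92.0), np.float64(164.0)) (-152, 60, np.float64(57.0), np.float64(91.0), np.float64(96.0)) (-144, 13, np.float64(57.0), np.float64(91.0), np.float64(101.0)) (-136, 393, np.float64(47.0), np.float64(81.0), np.float64(103.0)) (-128, 55, np.float64(50.0), np.float64(61.0), np.float64(91.0)) 
[-1.97665217 -1.21126235 -3.38866916] 29.997299183160067 [369.74571062  84.81313766  39.62671302]
```

View pics/p6.png

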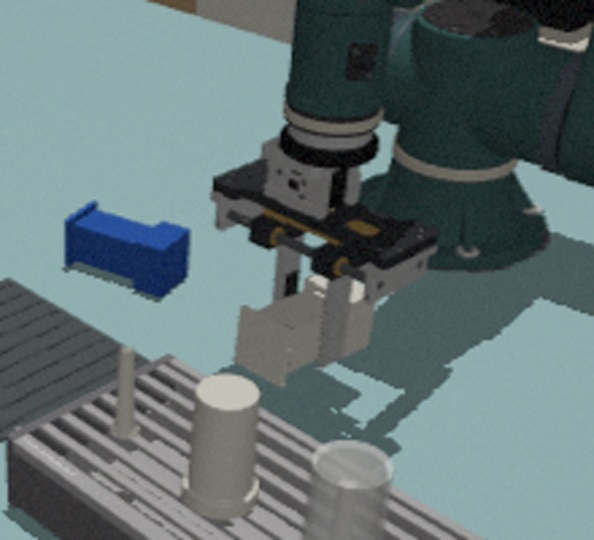

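Jar held nearly level (tilt about 3°) at crop (300,335), over open bench. I set it down softly.

Call:
apply_moves:
  plan:
    - {"dp":[0,0,-0.05],"twist":0,"jaw":0.3}
    - {"dp":[0,0,-0.1],"twist":0,"jaw":0.3}
    - {"dp":[0,0,-0.15],"twist":0,"jaw":0.3}
    - {"dp":[0,0,-0.19],"twist":0,"jaw":0.3}
    - {"dp":[0,0,-0.2],"twist":0,"jaw":0.3}

```text
time: 13.0
tcp_pos: [372.8, 84.9, 3.1]
tcp_rot: [-180.0, -0.1, 175.2]
contact_force: [0.3, 0.3, -1.2]
grip_width: 0.424
grasp_force: 30.0
```

Call:
apply_moves:
  plan:
    - {"dp":[0,0,0],"twist":0,"jaw":0.423}
    - {"dp":[0,0,-0.003],"twist":0,"jaw":0.424}
    - {"dp":[0,0,-0.003],"twist":0,"jaw":0.425}
    - {"dp":[0,0,0],"twist":0,"jaw":0.43}
    - {"dp":[0,0,0.01],"twist":0,"jaw":0.75}

```text
time: 13.42
tcp_pos: [374.0, 85.0, 7.1]
tcp_rot: [180.0, 0.1, 175.2]
contact_force: [-0.3, 0.8, -0.6]
grip_width: 0.473
grasp_force: 0.0
```

Call:
apply_moves:
  plan:
    - {"dp":[0,0,0],"twist":0,"jaw":0.75}
    - {"dp":[0,0,0],"twist":0,"jaw":0.75}
    - {"dp":[0,0,0.1],"twist":0,"jaw":0.75}
    - {"dp":[0,0,0.25],"twist":0,"jaw":0.75}
    - {"dp":[0,0,0.4],"twist":0,"jaw":0.75}

```text
time: 13.83
tcp_pos: [372.4, 84.9, 86.7]
tcp_rot: [-180.0, -0.1, 175.2]
contact_force: [1.2, -0.3, -0.2]
grip_width: 0.747
grasp_force: 0.0
```

```bash
python3 -c "
from h import *
s=snapshot('scene'); cv2.imwrite('pics/c_scene.png',s['image'][:,:,::-1])
W=cloud(s).reshape(-1,3); C=s['image'].reshape(-1,3).astype(int)
m=np.isfinite(W[:,2])&(W[:,0]>280)&(W[:,0]<465)&(W[:,1]>40)&(W[:,1]<130)&(W[:,2]>6)&(W[:,2]<75)&(C.max(1)-C.min(1)<45)&(C.min(1)>60)
P=W[m]; print(len(P),np.percentile(P[:,2],[1,50,90,99]).round(1),cv2.minAreaRect(P[:,:2].astype(np.float32)))
T=P[P[:,2]>44]; print(len(T),cv2.minAreaRect(T[:,:2].astype(np.float32)),T.min(0).round(),T.max(0).round())
F=T[T[:,2]>51.5]; 
for x in range(290,450,6):
    q=T[abs(T[:,0]-x)<3]
    if len(q): print(x,len(q),q[:,1].min().round(),q[:,1].max().round(),np.median(q[:,2]).round(1),end=' | ')
print(state()['tcp_pos'])
"
```

```text
1105 [ 7.3 44.3 51.1 53. ] ((377.59124755859375, 86.02976989746094), (54.477088928222656, 116.25768280029297), 85.14977264404297)
569 ((377.5586242675781, 86.03253173828125), (54.477088928222656, 114.63272857666016), 85.14977264404297) [319.  54.  44.] [436. 117.  55.]
320 11 64.0 115.0 50.6 | 326 32 64.0 116.0 50.6 | 332 29 64.0 116.0 50.7 | 338 35 63.0 117.0 51.3 | 344 38 64.0 115.0 51.3 | 350 63 62.0 114.0 49.6 | 356 41 64.0 114.0 46.6 | 362 21 67.0 105.0 45.5 | 368 23 68.0 107.0 45.6 | 374 24 66.0 107.0 45.7 | 380 21 65.0 106.0 45.8 | 386 23 65.0 103.0 45.5 | 392 27 62.0 105.0 44.9 | 398 26 64.0 104.0 45.6 | 404 17 64.0 103.0 45.8 | 410 28 62.0 102.0 45.6 | 416 20 65.0 102.0 45.3 | 422 6 78.0 99.0 46.6 | 428 39 54.0 106.0 50.4 | 434 45 59.0 108.0 49.3 | [377.30045203  85.36257308  93.94177309]
```

Call:
apply_moves:
  plan:
    - {"dp":[0.15,-0.01,0],"twist":0,"jaw":0.75}
    - {"dp":[0.284,-0.017,0],"twist":0,"jaw":0.75}
    - {"dp":[0.284,-0.017,-0.1],"twist":0,"jaw":0.75}
    - {"dp":[0.284,-0.017,-0.2],"twist":0,"jaw":0.75}
    - {"dp":[0.284,-0.017,-0.232],"twist":0,"jaw":0.75}

```text
time: 14.3
tcp_pos: [428.7, 81.4, 37.4]
tcp_rot: [-180.0, -0.3, 175.2]
contact_force: [-0.2, -0.3, 0.3]
grip_width: 0.751
grasp_force: 0.0
```

Call:
apply_moves:
  plan:
    - {"dp":[0,0,0],"twist":0,"jaw":0.545}
    - {"dp":[0,0,0],"twist":0,"jaw":0.545}
    - {"dp":[0,0,0],"twist":0,"jaw":0.545}
    - {"dp":[0,0,0],"twist":0,"jaw":0.545}
    - {"dp":[0,0,0],"twist":0,"jaw":0.549}

```text
time: 14.72
tcp_pos: [431.3, 81.6, 41.4]
tcp_rot: [180.0, 0.2, 175.3]
contact_force: [0.2, -0.4, 1.7]
grip_width: 0.548
grasp_force: 8.4
```

Call:
apply_moves:
  plan:
    - {"dp":[0,0,0],"twist":0,"jaw":0.551}
    - {"dp":[0,0,0],"twist":0,"jaw":0.551}

```text
time: 14.88
tcp_pos: [431.3, 81.6, 41.4]
tcp_rot: [180.0, 0.1, 175.2]
contact_force: [-0.6, -0.2, 4.8]
grip_width: 0.551
grasp_force: 4.4
```

Call:
apply_moves:
  plan:
    - {"dp":[-0.01,0.001,0.025],"twist":0,"jaw":0.55}
    - {"dp":[-0.025,0.002,0.055],"twist":0,"jaw":0.55}
    - {"dp":[-0.045,0.004,0.085],"twist":0,"jaw":0.55}
    - {"dp":[-0.06,0.005,0.11],"twist":0,"jaw":0.55}
    - {"dp":[-0.078,0.006,0.134],"twist":0,"jaw":0.55}

```text
time: 15.3
tcp_pos: [414.2, 82.9, 67.4]
tcp_rot: [180.0, -0.0, 175.2]
contact_force: [-0.2, -0.0, -0.9]
grip_width: 0.552
grasp_force: 6.3
```

Call:
apply_moves:
  plan:
    - {"dp":[-0.02,0.002,0.024],"twist":0,"jaw":0.55}
    - {"dp":[-0.04,0.003,0.046],"twist":0,"jaw":0.55}
    - {"dp":[-0.062,0.005,0.068],"twist":0,"jaw":0.55}
    - {"dp":[-0.085,0.007,0.089],"twist":0,"jaw":0.55}
    - {"dp":[-0.109,0.009,0.108],"twist":0,"jaw":0.55}

```text
time: 15.72
tcp_pos: [392.5, 84.6, 89.0]
tcp_rot: [180.0, 0.0, 175.2]
contact_force: [0.8, -0.6, -0.9]
grip_width: 0.555
grasp_force: 6.4
```

```bash
python3 -c "
from h import *
jartilt(x0=-270,x1=-90,views=('scene',),name='d',zmin=4)
s=state();print(s['contact_force'],s['grasp_force'],s['tcp_pos'])
a=cv2.imread('pics/d_scene.png')[60:260,220:440];cv2.imwrite('pics/p7.png',cv2.resize(a,None,fx=2.7,fy=2.7,interpolation=cv2.INTER_CUBIC))"
```

```text
scene 1246
(-266, 9, np.float64(34.0), np.float64(47.0), np.float64(49.0)) (-258, 35, np.float64(20.0), np.float64(44.0), np.float64(54.0)) (-250, 40, np.float64(4.0), np.float64(32.0), np.float64(58.0)) (-242, 67, np.float64(5.0), np.float64(53.0), np.float64(61.0)) (-234, 67, np.float64(6.0), np.float64(44.0), np.float64(60.0)) (-226, 56, np.float64(8.0), np.float64(33.0), np.float64(63.0)) (-218, 62, np.float64(14.0), np.float64(31.0), np.float64(68.0)) (-210, 39, np.float64(23.0), np.float64(48.0), np.float64(73.0)) (-202, 38, np.float64(32.0), np.float64(53.0), np.float64(75.0)) (-194, 31, np.float64(36.0), np.float64(57.0), np.float64(77.0)) (-186, 39, np.float64(39.0), np.float64(63.0), np.float64(191.0)) (-178, 72, np.float64(43.0), np.float64(110.0), np.float64(189.0)) (-170, 154, np.float64(47.0), np.float64(94.0), np.float64(190.0)) (-162, 324, np.float64(52.0), np.float64(89.0), np.float64(185.0)) (-154, 153, np.float64(53.0), np.float64(66.0), np.float64(77.0)) (-146, 58, np.float64(53.0), np.float64(58.0), np.float64(190.0)) 
[-0.28974564 -0.35390245 -1.65319445] 6.43780991435051 [392.14556735  84.82200075  89.61873882]
```

View pics/p7.png

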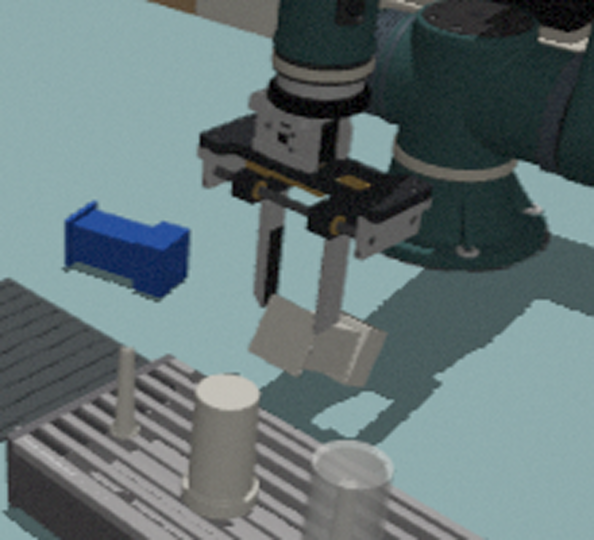

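It works: the jar swings mouth-down in the soft fingertip grip, tilted about 30° with its rim on the bench at (355,375). I continue the arc.

Call:
apply_moves:
  plan:
    - {"dp":[-0.025,0.002,0.017],"twist":0,"jaw":0.55}
    - {"dp":[-0.052,0.004,0.033],"twist":0,"jaw":0.55}
    - {"dp":[-0.079,0.006,0.048],"twist":0,"jaw":0.55}
    - {"dp":[-0.106,0.009,0.062],"twist":0,"jaw":0.55}
    - {"dp":[-0.134,0.011,0.076],"twist":0,"jaw":0.55}

```text
time: 16.18
tcp_pos: [365.4, 86.9, 103.8]
tcp_rot: [180.0, -0.0, 175.2]
contact_force: [-0.9, 0.1, -1.0]
grip_width: 0.551
grasp_force: 6.6
```

Call:
apply_moves:
  plan:
    - {"dp":[-0.028,0.002,0.011],"twist":0,"jaw":0.55}
    - {"dp":[-0.057,0.005,0.02],"twist":0,"jaw":0.55}
    - {"dp":[-0.087,0.007,0.028],"twist":0,"jaw":0.55}
    - {"dp":[-0.118,0.01,0.034],"twist":0,"jaw":0.55}
    - {"dp":[-0.15,0.012,0.039],"twist":0,"jaw":0.55}

```text
time: 16.6
tcp_pos: [335.5, 89.3, 111.6]
tcp_rot: [180.0, -0.0, 175.2]
contact_force: [0.6, 0.4, -1.6]
grip_width: 0.552
grasp_force: 6.6
```

```bash
python3 -c "
from h import *
jartilt(x0=-300,x1=-120,views=('scene',),name='e',zmin=4)
s=state();print(s['contact_force'],s['grasp_force'],s['tcp_pos'])"
```

```text
scene 1174
(-296, 37, np.float64(27.0), np.float64(52.0), np.float64(70.0)) (-288, 67, np.float64(12.0), np.float64(57.0), np.float64(72.0)) (-280, 55, np.float64(12.0), np.float64(52.0), np.float64(75.0)) (-272, 56, np.float64(19.0), np.float64(47.0), np.float64(78.0)) (-264, 87, np.float64(29.0), np.float64(36.0), np.float64(86.0)) (-256, 57, np.float64(31.0), np.float64(59.0), np.float64(94.0)) (-248, 38, np.float64(45.0), np.float64(78.0), np.float64(102.0)) (-240, 57, np.float64(56.0), np.float64(86.0), np.float64(198.0)) (-232, 80, np.float64(64.0), np.float64(120.0), np.float64(199.0)) (-224, 223, np.float64(69.0), np.float64(115.0), np.float64(200.0)) (-216, 202, np.float64(72.0), np.float64(107.0), np.float64(200.0)) (-208, 121, np.float64(80.0), np.float64(93.0), np.float64(105.0)) (-200, 93, np.float64(78.0), np.float64(85.0), np.float64(93.0)) 
[-0.87977634  1.69849588 -1.3444141 ] 6.573867425322533 [334.49336659  89.38802929 111.63642234]
```

Call:
apply_moves:
  plan:
    - {"dp":[0,0,-0.02],"twist":0,"jaw":0.55}
    - {"dp":[0,0,-0.035],"twist":0,"jaw":0.551}
    - {"dp":[0,0,-0.035],"twist":0,"jaw":0.5515}
    - {"dp":[0,0,-0.035],"twist":0,"jaw":0.5515}

```text
time: 16.98
tcp_pos: [336.0, 89.2, 104.0]
tcp_rot: [-180.0, -0.1, 175.2]
contact_force: [-0.8, -0.5, -1.8]
grip_width: 0.554
grasp_force: 3.6
```

```bash
python3 -c "
from h import *
jartilt(x0=-300,x1=-120,views=('scene',),name='e',zmin=4)
s=state();print(s['contact_force'],s['grasp_force'],s['tcp_pos'])"
```

```text
scene 1206
(-296, 24, np.float64(16.0), np.float64(36.0), np.float64(54.0)) (-288, 45, np.float64(11.0), np.float64(49.0), np.float64(61.0)) (-280, 51, np.float64(5.0), np.float64(41.0), np.float64(60.0)) (-272, 67, np.float64(4.0), np.float64(37.0), np.float64(68.0)) (-264, 58, np.float64(9.0), np.float64(34.0), np.float64(74.0)) (-256, 106, np.float64(15.0), np.float64(25.0), np.float64(82.0)) (-248, 51, np.float64(25.0), np.float64(56.0), np.float64(92.0)) (-240, 57, np.float64(38.0), np.float64(73.0), np.float64(183.0)) (-232, 102, np.float64(49.0), np.float64(110.0), np.float64(195.0)) (-224, 186, np.float64(55.0), np.float64(108.0), np.float64(200.0)) (-216, 218, np.float64(63.0), np.float64(103.0), np.float64(199.0)) (-208, 115, np.float64(69.0), np.float64(90.0), np.float64(99.0)) (-200, 115, np.float64(74.0), np.float64(81.0), np.float64(91.0)) (-192, 11, np.float64(75.0), np.float64(77.0), np.float64(83.0)) 
[ 0.23770368  0.41695733 -1.39925136] 3.565962351858616 [336.07677761  89.16999596 104.19626507]
```

Call:
apply_moves:
  plan:
    - {"dp":[-0.02,0.002,0.005],"twist":0,"jaw":0.5515}
    - {"dp":[-0.045,0.004,0.01],"twist":0,"jaw":0.5515}
    - {"dp":[-0.07,0.006,0.017],"twist":0,"jaw":0.5515}
    - {"dp":[-0.1,0.008,0.023],"twist":0,"jaw":0.5515}
    - {"dp":[-0.12,0.01,0.025],"twist":0,"jaw":0.5515}

```text
time: 17.45
tcp_pos: [312.5, 91.3, 110.9]
tcp_rot: [180.0, 0.2, 175.2]
contact_force: [0.8, -0.8, 5.5]
grip_width: 0.552
grasp_force: 3.7
```

```bash
python3 -c "
from h import *
jartilt(x0=-320,x1=-150,views=('scene',),name='f',zmin=4)
s=state();print(s['contact_force'],s['grasp_force'],s['tcp_pos'])
a=cv2.imread('pics/f_scene.png')[60:260,220:440];cv2.imwrite('pics/p8.png',cv2.resize(a,None,fx=2.7,fy=2.7,interpolation=cv2.INTER_CUBIC))"
```

```text
scene 1310
(-316, 5, np.float64(23.0), np.float64(28.0), np.float64(34.0)) (-308, 15, np.float64(16.0), np.float64(34.0), np.float64(49.0)) (-300, 32, np.float64(14.0), np.float64(42.0), np.float64(56.0)) (-292, 46, np.float64(12.0), np.float64(43.0), np.float64(62.0)) (-284, 51, np.float64(4.0), np.float64(41.0), np.float64(72.0)) (-276, 70, np.float64(4.0), np.float64(38.0), np.float64(83.0)) (-268, 106, np.float64(6.0), np.float64(29.0), np.float64(90.0)) (-260, 165, np.float64(15.0), np.float64(33.0), np.float64(200.0)) (-252, 148, np.float64(27.0), np.float64(101.0), np.float64(199.0)) (-244, 288, np.float64(50.0), np.float64(117.0), np.float64(199.0)) (-236, 141, np.float64(61.0), np.float64(105.0), np.float64(196.0)) (-228, 95, np.float64(71.0), np.float64(101.0), np.float64(108.0)) (-220, 94, np.float64(86.0), np.float64(96.0), np.float64(103.0)) (-212, 54, np.float64(87.0), np.float64(92.0), np.float64(96.0)) 
[ 0.95747119 -0.7436647   4.52797803] 3.716280162334442 [312.05580206  91.36585185 110.88139532]
```

View pics/p8.png

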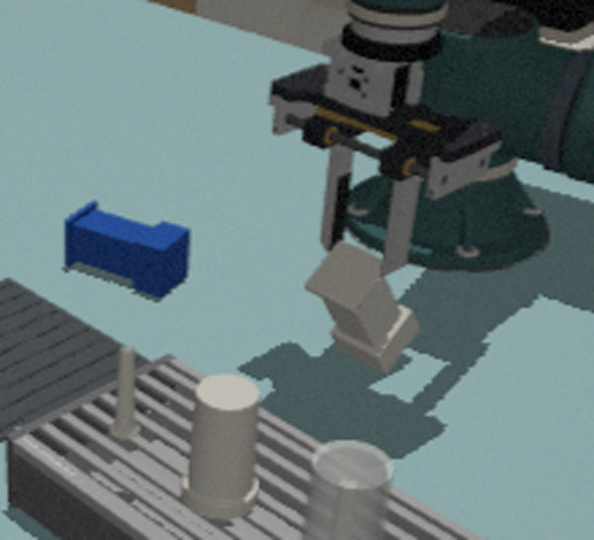

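Call:
apply_moves:
  plan:
    - {"dp":[-0.02,0.002,0.003],"twist":0,"jaw":0.5515}
    - {"dp":[-0.045,0.004,0.005],"twist":0,"jaw":0.5515}
    - {"dp":[-0.07,0.006,0.005],"twist":0,"jaw":0.5515}
    - {"dp":[-0.09,0.007,0.005],"twist":0,"jaw":0.5515}
    - {"dp":[-0.105,0.009,0.004],"twist":0,"jaw":0.5515}

```text
time: 17.92
tcp_pos: [290.8, 93.1, 110.9]
tcp_rot: [180.0, 0.0, 175.3]
contact_force: [0.6, -0.3, 5.5]
grip_width: 0.549
grasp_force: 3.7
```

```bash
python3 -c "
from h import *
jartilt(x0=-320,x1=-150,views=('scene',),name='g',zmin=4)
s=state();print(s['contact_force'],s['grasp_force'],s['tcp_pos'])"
```

```text
scene 1382
(-316, 10, np.float64(19.0), np.float64(27.0), np.float64(35.0)) (-308, 36, np.float64(13.0), np.float64(37.0), np.float64(51.0)) (-300, 36, np.float64(8.0), np.float64(39.0), np.float64(60.0)) (-292, 60, np.float64(6.0), np.float64(40.0), np.float64(84.0)) (-284, 81, np.float64(6.0), np.float64(55.0), np.float64(198.0)) (-276, 151, np.float64(4.0), np.float64(74.0), np.float64(200.0)) (-268, 363, np.float64(7.0), np.float64(84.0), np.float64(200.0)) (-260, 226, np.float64(24.0), np.float64(89.0), np.float64(199.0)) (-252, 174, np.float64(56.0), np.float64(91.0), np.float64(116.0)) (-244, 122, np.float64(74.0), np.float64(104.0), np.float64(111.0)) (-236, 80, np.float64(88.0), np.float64(103.0), np.float64(108.0)) (-228, 43, np.float64(97.0), np.float64(101.0), np.float64(104.0)) 
[-0.35463021 -0.26268864  6.69973289] 3.72402660548687 [290.38409127  93.09645635 110.84594354]
```

Call:
apply_moves:
  plan:
    - {"dp":[-0.02,0.002,0],"twist":0,"jaw":0.5515}
    - {"dp":[-0.045,0.004,-0.003],"twist":0,"jaw":0.5515}
    - {"dp":[-0.07,0.006,-0.007],"twist":0,"jaw":0.5515}
    - {"dp":[-0.09,0.007,-0.01],"twist":0,"jaw":0.5515}
    - {"dp":[-0.105,0.009,-0.013],"twist":0,"jaw":0.5515}

```text
time: 18.38
tcp_pos: [269.2, 94.8, 107.7]
tcp_rot: [-180.0, -0.1, 175.3]
contact_force: [-0.9, -0.5, 4.6]
grip_width: 0.553
grasp_force: 3.7
```

Call:
apply_moves:
  plan:
    - {"dp":[-0.02,0.002,-0.004],"twist":0,"jaw":0.5515}
    - {"dp":[-0.035,0.003,-0.009],"twist":0,"jaw":0.5515}
    - {"dp":[-0.05,0.004,-0.014],"twist":0,"jaw":0.5515}
    - {"dp":[-0.06,0.005,-0.018],"twist":0,"jaw":0.5515}
    - {"dp":[-0.07,0.006,-0.022],"twist":0,"jaw":0.5515}

```text
time: 18.8
tcp_pos: [255.3, 96.0, 103.1]
tcp_rot: [-180.0, -0.1, 175.3]
contact_force: [-2.0, -1.3, 4.9]
grip_width: 0.555
grasp_force: 3.8
```

```bash
python3 -c "
from h import *
jartilt(x0=-340,x1=-170,views=('scene',),name='g',zmin=4)
s=state();print(s['contact_force'],s['grasp_force'],s['tcp_pos'],s['qpos'].round(1))"
```

```text
scene 1447
(-328, 7, np.float64(5.0), np.float64(14.0), np.float64(33.0)) (-320, 32, np.float64(5.0), np.float64(30.0), np.float64(187.0)) (-312, 113, np.float64(5.0), np.float64(97.0), np.float64(195.0)) (-304, 198, np.float64(5.0), np.float64(115.0), np.float64(199.0)) (-296, 183, np.float64(5.0), np.float64(113.0), np.float64(200.0)) (-288, 115, np.float64(7.0), np.float64(86.0), np.float64(115.0)) (-280, 270, np.float64(4.0), np.float64(49.0), np.float64(115.0)) (-272, 459, np.float64(4.0), np.float64(64.0), np.float64(113.0)) (-264, 69, np.float64(96.0), np.float64(109.0), np.float64(114.0)) 
[-2.24561533 -0.07394561  6.45130602] 3.795694001019001 [254.91739603  95.9783856  102.87307969] [  8.6 -31.7 119.5   0.   92.4 -76.6]
```

Call:
apply_moves:
  plan:
    - {"dp":[0,0,-0.005],"twist":0,"jaw":0.553}
    - {"dp":[0,0,-0.005],"twist":0,"jaw":0.556}
    - {"dp":[0,0,0],"twist":0,"jaw":0.57}
    - {"dp":[0,0,0],"twist":0,"jaw":0.65}
    - {"dp":[0,0,0],"twist":0,"jaw":0.72}

```text
time: 19.27
tcp_pos: [256.0, 96.1, 102.9]
tcp_rot: [180.0, -0.0, 175.2]
contact_force: [-0.4, -0.6, 0.1]
grip_width: 0.677
grasp_force: 0.0
```

Call:
apply_moves:
  plan:
    - {"dp":[0,0,0.04],"twist":0,"jaw":0.72}
    - {"dp":[0,0,0.12],"twist":0,"jaw":0.72}
    - {"dp":[0,0,0.2],"twist":0,"jaw":0.72}
    - {"dp":[0,0,0.25],"twist":0,"jaw":0.72}
    - {"dp":[0,0,0.25],"twist":0,"jaw":0.72}

```text
time: 19.68
tcp_pos: [257.7, 96.3, 156.0]
tcp_rot: [179.9, 0.3, 175.2]
contact_force: [-0.0, -0.6, -0.5]
grip_width: 0.719
grasp_force: 0.0
```

```bash
python3 -c "
from h import *
s=snapshot('scene'); cv2.imwrite('pics/i_scene.png',s['image'][:,:,::-1])
W=cloud(s).reshape(-1,3); C=s['image'].reshape(-1,3).astype(int)
m=np.isfinite(W[:,2])&(W[:,0]>200)&(W[:,0]<330)&(W[:,1]>40)&(W[:,1]<150)&(W[:,2]>6)&(W[:,2]<125)&(C.max(1)-C.min(1)<45)&(C.min(1)>60)
P=W[m]; print(len(P),np.percentile(P[:,2],[1,50,90,99]).round(1),cv2.minAreaRect(P[:,:2].astype(np.float32)))
T=P[P[:,2]>106]; print(len(T),T.mean(0).round(1),cv2.minAreaRect(T[:,:2].astype(np.float32)),T.min(0).round(),T.max(0).round())
for z in range(8,124,12):
    q=P[abs(P[:,2]-z)<6]; 
    if len(q): print(z,len(q),q.min(0).round(),q.max(0).round())
print(state()['tcp_pos'],state()['contact_force'])
"
```

```text
1259 [  7.   65.4 111.2 112.8] ((262.1336669921875, 95.02247619628906), (56.10416030883789, 58.328060150146484), 84.7142333984375)
295 [265.6  96.9 110.7] ((261.64361572265625, 95.71269226074219), (56.063812255859375, 58.25192642211914), 83.0405502319336) [235.  65. 106.] [293. 123. 114.]
8 90 [237.  65.   6.] [293. 123.  14.]
20 128 [238.  67.  14.] [293. 124.  26.]
32 172 [236.  66.  26.] [291. 124.  38.]
44 107 [244.  73.  38.] [285. 118.  50.]
56 104 [244.  72.  50.] [285. 117.  62.]
68 106 [244.  72.  62.] [287. 117.  74.]
80 107 [241.  73.  74.] [287. 117.  86.]
92 111 [244.  72.  86.] [284. 118.  98.]
104 108 [235.  65.  98.] [290. 122. 110.]
116 226 [235.  67. 110.] [293. 123. 114.]
[256.9803698   96.17594089 154.5602739 ] [-0.5333142   0.24245543 -0.42309945]
```

The jar now stands upright, mouth down, at about (263,95): top at 112 mm, all four sides vertical. I regrip it by the foot plate from above and lift.

Call:
apply_moves:
  plan:
    - {"dp":[0.035,-0.007,0],"twist":0,"jaw":0.72}
    - {"dp":[0.035,-0.007,-0.1],"twist":0,"jaw":0.72}
    - {"dp":[0.035,-0.007,-0.22],"twist":0,"jaw":0.72}
    - {"dp":[0.035,-0.007,-0.317],"twist":0,"jaw":0.72}
    - {"dp":[0.035,-0.007,-0.317],"twist":0,"jaw":0.72}

```text
time: 20.15
tcp_pos: [259.8, 94.0, 84.9]
tcp_rot: [-179.9, -0.6, 175.2]
contact_force: [0.4, -1.1, 0.6]
grip_width: 0.723
grasp_force: 0.0
```

Call:
apply_moves:
  plan:
    - {"dp":[0,0,0],"twist":0,"jaw":0.45}
    - {"dp":[0,0,0],"twist":0,"jaw":0.45}
    - {"dp":[0,0,0],"twist":0,"jaw":0.45}
    - {"dp":[0,0,0],"twist":0,"jaw":0.45}
    - {"dp":[0,0,0],"twist":0,"jaw":0.45}

```text
time: 20.57
tcp_pos: [264.1, 94.7, 91.1]
tcp_rot: [180.0, 0.1, 175.2]
contact_force: [-0.9, 0.5, 1.1]
grip_width: 0.547
grasp_force: 30.0
```

Call:
apply_moves:
  plan:
    - {"dp":[0,0,0.03],"twist":0,"jaw":0.45}
    - {"dp":[0,0,0.1],"twist":0,"jaw":0.45}
    - {"dp":[0,0,0.25],"twist":0,"jaw":0.45}
    - {"dp":[0,0,0.4],"twist":0,"jaw":0.45}
    - {"dp":[0,0,0.5],"twist":0,"jaw":0.45}

```text
time: 20.98
tcp_pos: [263.6, 94.8, 192.9]
tcp_rot: [180.0, 0.2, 175.3]
contact_force: [0.4, 0.3, -0.5]
grip_width: 0.547
grasp_force: 30.0
```

Call:
apply_moves:
  plan:
    - {"dp":[0,0,0.1],"twist":0,"jaw":0.45}
    - {"dp":[0,0,0.2],"twist":0,"jaw":0.45}
    - {"dp":[0.05,0,0.3],"twist":0,"jaw":0.45}
    - {"dp":[0.15,-0.01,0.35],"twist":0,"jaw":0.45}
    - {"dp":[0.25,-0.02,0.35],"twist":0,"jaw":0.45}

```text
time: 21.4
tcp_pos: [314.8, 90.8, 263.7]
tcp_rot: [179.9, 0.4, 175.3]
contact_force: [0.6, -0.9, -1.8]
grip_width: 0.547
grasp_force: 30.0
```

Call:
apply_moves:
  plan:
    - {"dp":[0.15,-0.01,0],"twist":0,"jaw":0.45}
    - {"dp":[0.35,-0.03,0],"twist":0,"jaw":0.45}
    - {"dp":[0.55,-0.05,0],"twist":0,"jaw":0.45}
    - {"dp":[0.75,-0.065,0],"twist":0,"jaw":0.45}
    - {"dp":[0.9,-0.08,0],"twist":0,"jaw":0.45}

```text
time: 21.82
tcp_pos: [495.6, 74.2, 259.3]
tcp_rot: [180.0, -0.0, 175.2]
contact_force: [0.1, -0.5, -1.5]
grip_width: 0.547
grasp_force: 30.0
```

Call:
apply_moves:
  plan:
    - {"dp":[0.05,0,0],"twist":0,"jaw":0.45}
    - {"dp":[0.1,0,0],"twist":0,"jaw":0.45}
    - {"dp":[0.1,0,0],"twist":0,"jaw":0.45}
    - {"dp":[0.1,0,0],"twist":0,"jaw":0.45}

```text
time: 22.15
tcp_pos: [512.5, 74.9, 260.1]
tcp_rot: [180.0, -0.0, 175.3]
contact_force: [-0.1, -0.8, -1.1]
grip_width: 0.547
grasp_force: 30.0
```

```bash
python3 -c "
from h import *
s=snapshot('scene'); cv2.imwrite('pics/j_scene.png',s['image'][:,:,::-1])
W=cloud(s).reshape(-1,3); C=s['image'].reshape(-1,3).astype(int)
m=np.isfinite(W[:,2])&(W[:,0]>460)&(W[:,0]<570)&(W[:,1]>20)&(W[:,1]<125)&(W[:,2]>145)&(W[:,2]<285)&(C.max(1)-C.min(1)<45)&(C.min(1)>60)
P=W[m]
for z in range(150,285,8):
    q=P[abs(P[:,2]-z)<4]
    if len(q): print(z,len(q),q[:,:2].min(0).round(),q[:,:2].max(0).round())
m=np.isfinite(W[:,2])&(abs(W[:,0]-578)<25)&(abs(W[:,1]-70)<25)&(W[:,2]>75)&(W[:,2]<145)
Q=W[m]
for z in range(80,145,12):
    q=Q[abs(Q[:,2]-z)<6]; print('peg',z,len(q),q[:,:2].min(0).round(1),q[:,:2].max(0).round(1),q[:,:2].mean(0).round(1)) if len(q) else 0
t=state(); print(t['tcp_pos'],t['tcp_rot'])
"
```

```text
166 31 [487.  44.] [539. 103.]
174 125 [487.  46.] [539. 105.]
182 137 [485.  48.] [539. 104.]
190 139 [486.  49.] [539. 104.]
198 212 [486.  48.] [539. 104.]
206 115 [493.  54.] [539.  98.]
214 108 [493.  54.] [534.  98.]
222 114 [491.  56.] [532.  98.]
230 108 [489.  53.] [533.  98.]
238 119 [492.  54.] [532.  98.]
246 117 [491.  54.] [533.  98.]
254 103 [491.  54.] [532.  98.]
262 101 [506.  44.] [533. 109.]
270 93 [504.  45.] [533. 115.]
278 377 [483.  39.] [539. 115.]
peg 80 32 [577.8  66.3] [587.7  79.1] [583.1  74. ]
peg 92 36 [577.7  64.6] [587.   77.5] [582.6  73.1]
peg 104 32 [577.2  68.4] [585.9  77.6] [582.2  73.7]
peg 116 31 [577.3  66.4] [587.1  77.6] [582.6  73.1]
peg 128 33 [576.8  66.6] [584.3  78.2] [581.6  72.9]
peg 140 17 [574.2  68.6] [585.   76.5] [580.8  72.4]
[512.18749653  74.88989729 260.47593409] [1.79988927e+02 1.60807588e-03 1.75271965e+02]
```

Call:
apply_moves:
  plan:
    - {"dp":[0.1,-0.008,0],"twist":0,"jaw":0.45}
    - {"dp":[0.22,-0.018,0],"twist":0,"jaw":0.45}
    - {"dp":[0.328,-0.028,0],"twist":0,"jaw":0.45}
    - {"dp":[0.328,-0.028,0],"twist":0,"jaw":0.45}
    - {"dp":[0.328,-0.028,0],"twist":0,"jaw":0.45}

```text
time: 22.62
tcp_pos: [577.9, 69.2, 260.0]
tcp_rot: [180.0, -0.1, 175.3]
contact_force: [-0.7, -0.2, -1.4]
grip_width: 0.551
grasp_force: 30.0
```

Call:
apply_moves:
  plan:
    - {"dp":[0,0,-0.05],"twist":0,"jaw":0.45}
    - {"dp":[0,0,-0.12],"twist":0,"jaw":0.45}
    - {"dp":[0,0,-0.19],"twist":0,"jaw":0.45}
    - {"dp":[0,0,-0.25],"twist":0,"jaw":0.45}
    - {"dp":[0,0,-0.3],"twist":0,"jaw":0.45}

```text
time: 23.03
tcp_pos: [577.3, 69.3, 198.8]
tcp_rot: [180.0, -0.1, 175.3]
contact_force: [-0.3, -0.9, -2.0]
grip_width: 0.547
grasp_force: 30.0
```

Call:
apply_moves:
  plan:
    - {"dp":[0,0,-0.04],"twist":0,"jaw":0.45}
    - {"dp":[0,0,-0.08],"twist":0,"jaw":0.45}
    - {"dp":[0,0,-0.11],"twist":0,"jaw":0.45}
    - {"dp":[0,0,-0.14],"twist":0,"jaw":0.45}
    - {"dp":[0,0,-0.16],"twist":0,"jaw":0.45}

```text
time: 23.45
tcp_pos: [578.7, 69.0, 167.3]
tcp_rot: [180.0, -0.0, 175.2]
contact_force: [0.1, -0.2, -1.9]
grip_width: 0.551
grasp_force: 30.0
```

Call:
apply_moves:
  plan:
    - {"dp":[0,0,-0.015],"twist":0,"jaw":0.45}
    - {"dp":[0,0,-0.03],"twist":0,"jaw":0.45}
    - {"dp":[0,0,-0.04],"twist":0,"jaw":0.45}
    - {"dp":[0,0,-0.05],"twist":0,"jaw":0.45}
    - {"dp":[0,0,-0.055],"twist":0,"jaw":0.45}

```text
time: 23.87
tcp_pos: [578.8, 69.0, 157.1]
tcp_rot: [180.0, 0.0, 175.2]
contact_force: [-0.9, -0.4, 1.8]
grip_width: 0.552
grasp_force: 30.0
```

Call:
apply_moves:
  plan:
    - {"dp":[0,0,-0.003],"twist":0,"jaw":0.45}
    - {"dp":[0,0,-0.005],"twist":0,"jaw":0.45}
    - {"dp":[0,0,-0.005],"twist":0,"jaw":0.45}

```text
time: 24.12
tcp_pos: [579.1, 69.0, 157.2]
tcp_rot: [180.0, 0.1, 175.2]
contact_force: [-1.7, -0.8, 3.5]
grip_width: 0.547
grasp_force: 30.0
```

The rim is on the slats: TCP height steady at 157.1–157.2 mm, upward force rising to 3.5 N. I release softly and rise.

Call:
apply_moves:
  plan:
    - {"dp":[0,0,0.002],"twist":0,"jaw":0.549}
    - {"dp":[0,0,0.004],"twist":0,"jaw":0.552}
    - {"dp":[0,0,0.004],"twist":0,"jaw":0.56}
    - {"dp":[0,0,0.004],"twist":0,"jaw":0.65}
    - {"dp":[0,0,0.004],"twist":0,"jaw":0.7}

```text
time: 24.53
tcp_pos: [578.6, 69.1, 156.1]
tcp_rot: [180.0, -0.0, 175.2]
contact_force: [-0.6, -0.5, -0.2]
grip_width: 0.667
grasp_force: 0.0
```

Call:
apply_moves:
  plan:
    - {"dp":[0,0,0.004],"twist":0,"jaw":0.7}
    - {"dp":[0,0,0.004],"twist":0,"jaw":0.7}
    - {"dp":[0,0,0.08],"twist":0,"jaw":0.7}
    - {"dp":[0,0,0.2],"twist":0,"jaw":0.7}
    - {"dp":[0,0,0.35],"twist":0,"jaw":0.7}

```text
time: 24.95
tcp_pos: [577.4, 69.0, 224.7]
tcp_rot: [-180.0, -0.3, 175.2]
contact_force: [0.3, -0.1, 0.2]
grip_width: 0.7
grasp_force: 0.0
```

Call:
apply_moves:
  plan:
    - {"dp":[-0.1,0,0.15],"twist":0,"jaw":0.7}
    - {"dp":[-0.3,0,0.2],"twist":0,"jaw":0.7}
    - {"dp":[-0.5,0,0.2],"twist":0,"jaw":0.7}
    - {"dp":[-0.7,0,0.2],"twist":0,"jaw":0.7}
    - {"dp":[-0.8,0,0.2],"twist":0,"jaw":0.7}

```text
time: 25.37
tcp_pos: [415.6, 69.2, 267.7]
tcp_rot: [180.0, 0.1, 175.3]
contact_force: [0.5, -0.5, -0.2]
grip_width: 0.7
grasp_force: 0.0
```

```bash
python3 -c "
from h import *
s=snapshot('scene'); b=snapshot('top')
W=cloud(s).reshape(-1,3); C=s['image'].reshape(-1,3).astype(int)
m=np.isfinite(W[:,2])&(W[:,0]>535)&(W[:,0]<625)&(W[:,1]>25)&(W[:,1]<115)&(W[:,2]>70)&(W[:,2]<200)&(C.max(1)-C.min(1)<45)
P=W[m]
for z in range(74,190,12):
    q=P[abs(P[:,2]-z)<6]
    if len(q): print(z,len(q),q[:,:2].min(0).round(),q[:,:2].max(0).round())
print('top z',np.percentile(P[:,2],[95,99]))
L=loc(cloud(b).reshape(-1,3)); L=L[np.isfinite(L[:,2])]
q=L[(abs(L[:,0]+95)<45)&(abs(L[:,1])<140)&(L[:,2]>30)&(L[:,2]<54)]
for y in(-120,-60,0,60,120):
    k=q[abs(q[:,1]-y)<14]; print('tray',y,len(k),np.percentile(k[:,0],[0,25,50]).round(1) if len(k) else '')
A=s['image'][130:350,90:440,::-1]; B=b['image'][90:250,90:350,::-1]
A=cv2.resize(A,(477,300),interpolation=cv2.INTER_CUBIC); B=cv2.resize(B,(477,294),interpolation=cv2.INTER_CUBIC)
cv2.imwrite('pics/p10.png',np.vstack([A,B]))
print(state()['tcp_pos'],state()['time'])
"
```

```text
74 146 [551.  42.] [606.  99.]
86 180 [552.  43.] [606.  98.]
98 265 [552.  41.] [606.  98.]
110 143 [558.  48.] [599.  92.]
122 153 [558.  48.] [599.  92.]
134 157 [558.  47.] [599.  91.]
146 155 [557.  48.] [599.  93.]
158 160 [556.  48.] [600.  91.]
170 117 [550.  41.] [605.  97.]
182 398 [548.  42.] [605.  97.]
top z [178.15655524 178.85708296]
tray -120 11 [-86.  -85.5 -85.1]
tray -60 11 [-86.1 -85.9 -85.7]
tray 0 12 [-86.  -85.2 -84.7]
tray 60 11 [-86.1 -85.8 -85.5]
tray 120 13 [-86.2 -86.  -84.7]
[416.74504587  69.24433366 268.11603249] 25.4667
```

View pics/p10.png

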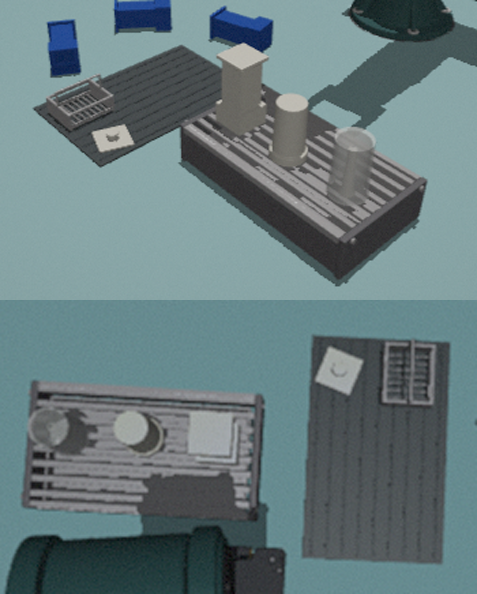

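The jar stands upright over the free peg (scene crop (241,90)), with its top at 178 mm = 66 + 112. The tray is home, and the pot, beaker, lid and carrier look undisturbed. Handing in.

```bash
python3 -c "
from bench import *
print(finish_job())"
```

```text
the job is handed in; nothing more can be done
None
```

I pushed the drip tray fully home first. The jar now stands mouth-down over the free peg with its rim on the slats, and it has been released. The other items look undisturbed in the final images, and I handed the job in at about 25.5 s.

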